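# Fit the trimming blade in the specimen trimmer's holder

## Robot

A 6-joint arm with a two-finger parallel gripper is mounted at the origin on the work surface. World frame = base frame: x ahead of the robot, y to its left, z up, the work surface at z = 0. Lengths are in mm, angles in rad, forces in N, time in s.
With the tool pointing down it reaches from about 325 to 900 mm from the base axis. Payload 6.1 kg.
Tool frame: the origin (TCP) lies midway between the tips of the shut fingers; the grasp point (between the pads) lies 19 mm behind it; x points along the fingers, z is the direction in which the jaws open and shut, and the axes are right-handed (so a half turn about x gives the same grasp; the last joint's range is limited). The gripper opens to 85 mm and grips with 20 to 120 N. Pads are 22 mm wide; open, the fingers measure 114 mm over their backs; the gripper's body (76 mm by 85 mm) begins 54 mm behind the grasp point. The pads swing forward as they close: fully open they stand 13 mm farther back than shut.
Start: joints at [-1.25, 0.22, 1.526, -0, 1.395, -0.126], TCP at [270.043, -563.642, 231.3] pointing down, gripper open.
Joint ranges: [-2.98, 2.98], [-0.91, 2.08], [0.09, 2.57], [-1.24, 4.39], [0.2, 2.65], [-2.68, 2.68]. Speed limits (rad/s): [2.57, 2.57, 3.01, 3.14, 3.14, 3.14].

## Interface

Orientations are given as a 3x3 rotation matrix whose columns are the frame's x, y, z axes.
In Python, from workcell import * gives the robot as it stands.
- The arm moves only by the tool drive_tool, never from a script. Its arguments are lists of equal length, an entry for each row: "rotation": the turn, a rotation vector about the tool's x, y, z in degrees, a list of three; "delta_pos": the shift along the tool's x, y, z in m, a list of three; "grip": the finger opening in m, from 0 to 0.0854. In form: {"rotation": [[rx, ry, rz], ...], "delta_pos": [[tx, ty, tz], ...], "grip": [grip, ...]}. A call has 1 to 5 rows; each row shifts and turns the commanded pose from where the row before left it, along the tool's axes as they then stand; what a row does not reach is not made up. A row lasts 1/8 s, in which the tool goes at most 62.5 mm and 10.7 degrees, less where a joint would pass 70% of its speed; a pose out of reach is approached as far as the arm can. A call with a gripper value outside its range is refused whole. The fingers move at their own pace and stop on an object; the grip force is fixed at half the most. Time passes only in rows, so rows that do not move let the fingers close. It gives the time, the measured TCP pose, the force and the opening at its end, in the units of the state.
- state(): the state, without advancing time (a new reading comes with each control period).
- camera(name): name is "side" or "top" or "wrist"; returns a dict with "pixels" (384x512x3 uint8, red, green, blue), "z_map" (384x512 float32, mm along the optical axis (not along the pixel's ray), 0 where there is no reading), "fx", "fy", "cx", "cy" (pixels), "origin" and "rotation" of the camera in the world. Camera axes: x right, y up, looking along -z (the intrinsics and any distortion apply to the point x, -y, -z); pixel columns grow to the right and rows downward; lengths in mm; the calibration is good to about 2 mm. A picture is of the moment at which its call begins.
- close_job(): hands the job in, once; it reports no verdict.
The state is a dict: "time_s": time; "joint_pos": joint angles; "dq": joint speeds; "joint_torque": joint torques, N m; "tool_pos": TCP position; "orientation": TCP orientation; "ft_force": force on the tool from outside, world axes, zero at the start; "ft_torque": the same for the moment, N m; "finger_gap": opening from 0.0 (shut) to 1.0 (fully open).
Only numpy, scipy, OpenCV 4.12 (cv2) and the standard library are available. Lean on these libraries where they do the work, as an engineer would, in place of code of your own. Each camera call takes 0.05 s, during which the arm holds its last target.

## Task

Take the steel trimming blade from its blue stand, lay it flat on the bed of the white holder, in line with it, and slide it gently forward until its notch is fully home on the brass pin; press it home with a push of about 10 N, never more than 15 N on the pin, and do not bear down hard on the bed. Leave it there and swing the red keeper across the blade until it is square to the bed. Leave everything else on the bench alone.

Things in the scene. Friction and masses are not known exactly. Their poses are not given: they have to be found in the camera images.
- blade_mid (a point): Centre (half-way up) of the loose steel blade, 120 mm long (x), 40 mm wide (y), 6 mm thick (z), about 0.19 kg, balanced here. It starts flat on the blue stand, notch end (+x) away from the robot. Both long edges overhang the stand by 8 mm: grip it across them near the middle. A light strip runs along its +y edge; a dark dot marks its -x end.
- blade_notch (a point): Point in the U notch in the middle of the blade's +x end, 50 mm from blade_mid, half-way up; axes as blade_mid. The notch is 11 mm wide and 14 mm deep, its outer 6 mm flared at 45 degrees to 23 mm wide. The pin's axis lies here (within the notch's side play) when the notch's bottom bears on the pin.
- stand: Blue blade stand, fixed. Origin at its underside. Foot 100 x 60 x 6 mm, with a rib along x, 80 mm long and 24 mm wide, its top 30 mm above the bench.
- bed (a point): Point on the top of the holder's bed, 35 mm above the bench, the level where the blade lies. x runs along the bed towards the pin (away from the robot), y left, z up. The bed is a fixed steel rib 26 mm wide, from 78 mm behind to 30 mm ahead of this point; beside it a base plate, 25 mm lower.
- holder: The white holder, fixed; origin 35 mm under bed, same axes. A rigid brass pin, 8 mm in diameter, rising 9.5 mm above the bed, (axis: pin_axis) stands on a disc at the bed's far end. The pin is NOT measured: its axis is anywhere 38 to 62 mm ahead (x) of bed and up to 5 mm to either side (y), to be found by feel or sight.
- keeper (a joint): Angle (rad) of the red keeper arm about an upright axis 42 mm behind and 60 mm left (+y) of bed. 0: open, pointing back along the bed (-x). 1.57: closed, square across the blade's rear end; stop at 1.6. Turns counter-clockwise from above, about 1 N at the knob, stays where left. Arm's underside is 8 mm above the bed (2 mm over the blade), its top 16 mm.
- keeper_knob (a point): On the keeper's knob, 60 mm from the keeper's axis: an upright round red post, 16 mm in diameter, from the top of the arm (16 mm above the bed) to 50 mm above the bed; this point is 33 mm above the bed.
- slide_box: Bystander to be left alone: closed green plastic slide box, 85 x 32 x 30 mm. Origin at its underside.
- petri_dish: Bystander to be left alone: closed clear dish, 60 mm across, 15 mm high. Origin at its underside.
- oil_bottle: Bystander to be left alone: small amber bottle, 32 mm across, 70 mm high. Origin at its underside.
- specimen_jar: Bystander to be left alone: clear jar with lid, 50 mm across, 55 mm high. Origin at its underside.
- screwdriver: Bystander to be left alone: screwdriver lying down, 160 mm long. Origin at its underside.
- loupe: Bystander to be left alone: metal eyepiece loupe, 38 mm across, 32 mm high. Origin at its underside.
- mouse: Bystander to be left alone: grey computer mouse, 100 x 58 x 32 mm. Origin at its underside.
There are look-alikes about, which are no part of the job. Leave any brown look-alike of the holder alone.

How it is judged (in metres and radians):
On the way, in this order (a step that is already met when the one before it is completed fails the run):
1. the blade lies flat in line on the bed with the notch home on the pin, pressed against it with at least 5 N, the keeper still open (z of blade_mid in the frame of bed between 0.001 and 0.0048 m and angle between blade_mid's own z axis and vertical below 0.04 rad and x of blade_notch in the frame of pin_axis above -0.0025 m and horizontal distance between blade_notch and pin_axis below 0.0035 m and angle between the x axis of blade_mid and the x axis of bed, either way round below 0.12 rad and contact force between blade and pin above 5 N and value of joint keeper below 0.6 rad), for 0.15 s.
2. the keeper is swung across the blade (z of blade_mid in the frame of bed between 0.001 and 0.0048 m and angle between blade_mid's own z axis and vertical below 0.04 rad and x of blade_notch in the frame of pin_axis above -0.0025 m and horizontal distance between blade_notch and pin_axis below 0.0035 m and angle between the x axis of blade_mid and the x axis of bed, either way round below 0.12 rad and value of joint keeper above 1.42 rad), for 0.2 s.
At the end, for the whole second after the job is handed in: The blade lies at rest flat on the bed (height within 2 mm, tilt under 0.04 rad), in line with the bed within 0.12 rad, the bottom of its notch within 2.5 mm of the pin, and the keeper is across it (joint above 1.42) (all of step 2 and linear speed of blade below 0.01 m/s); the robot touches nothing.
It fails at once if the blade is pressed on the pin with more than 16 N, or bears on the holder with more than 40 N (contact force between blade and pin above 16 N or contact force between blade and holder above 40 N).
It fails at once if a bystander is moved by more than 20 mm (distance of any of slide_box, petri_dish, oil_bottle, specimen_jar, screwdriver, loupe, mouse from where it was at the start of the episode above 0.02 m).
It also fails if it takes over 66 s, if anything falls off the work surface, if the arm or the gripper's body presses on something with over 40 N, if the wrist force passes 120 N, or if a joint passes its speed limit or range.

## Working session

There is one attempt and no reset: what is moved stays moved. The work goes in short steps, Python scripts to look and compute and a tool call to move; the robot and the scene stay as the last step left them, time stands still between calls to the robot, and variables do not carry over. Pictures are saved under pics/ and viewed, and the job is handed in when it is done.

Besides the shell and the picture viewer there is one more tool, called after "Call:" as a command line: name --argument value ..., lists and objects as JSON in quotes. drive_tool: Moves the arm, as the interface text tells. Its arguments: {"type":"object","properties":{"rotation":{"type":"array"},"delta_pos":{"type":"array"},"grip":{"type":"array"}},"required":["rotation","delta_pos","grip"]}

```bash
ls; mkdir -p pics; python3 - <<'E'
from workcell import *
import cv2,pickle,numpy as np
print(state())
for n in ["side","top","wrist"]:
    c=camera(n); pickle.dump(c,open(f"{n}0.pkl","wb"))
    print(n,c["fx"],c["fy"],c["cx"],c["cy"],c["origin"],np.round(c["rotation"],4).tolist(),c.keys())
    cv2.imwrite(f"pics/{n}0.png",c["pixels"][:,:,::-1])
E
```

```text
pics
{'time_s': 0.0, 'joint_pos': array([-1.25011930e+00,  2.21234107e-01,  1.52761662e+00,  2.67317190e-05,
        1.39469302e+00, -1.26107249e-01]), 'dq': array([-0.00068616, -0.0002413 , -0.00031239, -0.00101846,  0.00179269,
       -0.00282527]), 'joint_torque': array([-1.87363432e-03, -4.96898746e+01, -3.89402103e+01, -4.07779971e-04,
        1.11028732e-02, -1.64000414e-05]), 'tool_pos': array([ 269.85073611, -563.07235829,  230.19138032]), 'orientation': array([[-5.90025147e-04,  9.01843286e-01,  4.32062888e-01],
       [ 1.85992463e-03,  4.32063205e-01, -9.01841409e-01],
       [-9.99998096e-01,  2.71495297e-04, -1.93228870e-03]]), 'ft_force': array([-0.14022771, -0.4712548 , -0.35003058]), 'ft_torque': array([-0.06340387,  0.03620176,  0.02664122]), 'finger_gap': 1.0048420338976154}
side 444.12824236060516 444.12824236060516 250.6925707323395 187.36530907386037 [ 456.0423482  -996.21225614 1049.24718864] [[0.9984, 0.0239, -0.0511], [-0.0542, 0.6585, -0.7506], [0.0157, 0.7522, 0.6587]] dict_keys(['pixels', 'z_map', 'fx', 'fy', 'cx', 'cy', 'origin', 'rotation'])
top 461.030710090435 461.030710090435 247.3729735827763 198.67825067658688 [ 223.98181536   82.81848233 1682.7191418 ] [[-0.0003, 0.9836, -0.1804], [-1.0, -0.0018, -0.0082], [-0.0084, 0.1804, 0.9836]] dict_keys(['pixels', 'z_map', 'fx', 'fy', 'cx', 'cy', 'origin', 'rotation'])
wrist 331.8683354362539 331.8683354362539 262.4011154105755 192.5170135294265 [ 336.24573169 -532.92403113  373.461033  ] [[0.433, 0.8633, 0.2594], [-0.9014, 0.4148, 0.1239], [-0.0006, -0.2875, 0.9578]] dict_keys(['pixels', 'z_map', 'fx', 'fy', 'cx', 'cy', 'origin', 'rotation'])
```

View pics/top0.png

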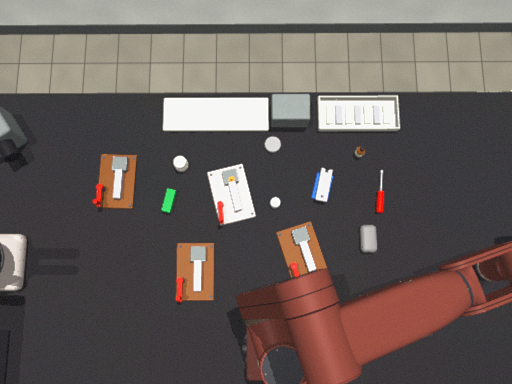

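View pics/side0.png

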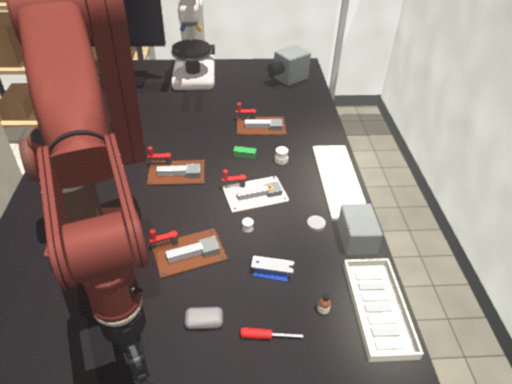

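View pics/wrist0.png

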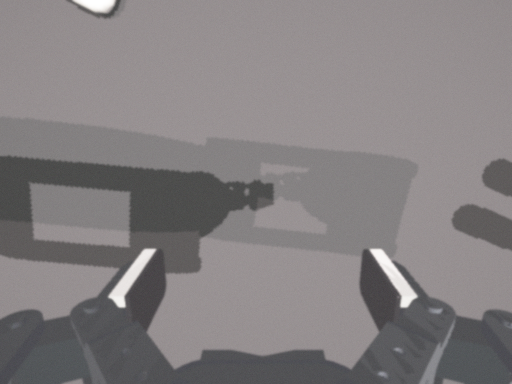

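The top view shows the white holder at about (232,195) and the blue stand with the blade at (323,185). Brown look-alikes are at (117,181), (195,272) and (302,250). The only white-plate holder is at (232,195), so I'll enlarge that one and the stand to confirm.

```bash
cat > h.py <<'E'
import numpy as np,cv2,pickle
def ray(c,u,v):
    d=np.array([(u-c["cx"])/c["fx"],-(v-c["cy"])/c["fy"],-1.0])
    return np.array(c["origin"]),np.array(c["rotation"])@d
def onplane(c,u,v,z):
    o,d=ray(c,u,v); return o+d*(z-o[2])/d[2]
def depthpt(c,u,v):
    o,d=ray(c,u,v); return o+d*c["z_map"][int(v),int(u)]
def proj(c,p):
    q=np.array(c["rotation"]).T@(np.array(p)-c["origin"]); return c["cx"]+c["fx"]*q[0]/-q[2], c["cy"]-c["fy"]*q[1]/-q[2]
E
python3 - <<'E'
from h import *
t=pickle.load(open("top0.pkl","rb"));s=pickle.load(open("side0.pkl","rb"))
a=t["pixels"][155:235,200:345,::-1]; b=s["pixels"][165:285,215:305,::-1]
cv2.imwrite("pics/tc.png",cv2.resize(a,None,fx=5.5,fy=5.5,interpolation=cv2.INTER_NEAREST))
cv2.imwrite("pics/sc.png",cv2.resize(b,None,fx=5,fy=5,interpolation=cv2.INTER_NEAREST))
for c,pts in((t,[(323,185),(240,210),(300,280),(236,195),(100,350)]),(s,[(272,262),(260,192)])):
    for p in pts: print(p,depthpt(c,*p).round(1))
E
```

```text
(323, 185) [ 577.8 -180.4   28.7]
(240, 210) [488.9 123.8   7.9]
(300, 280) [230.1 -12.  770.9]
(236, 195) [540.1 137.9  33.9]
(100, 350) [ -7.1 615.9  -5.7]
(272, 262) [ 578.3 -175.3   38.9]
(260, 192) [565.9 141.2  28.8]
```

View pics/tc.png

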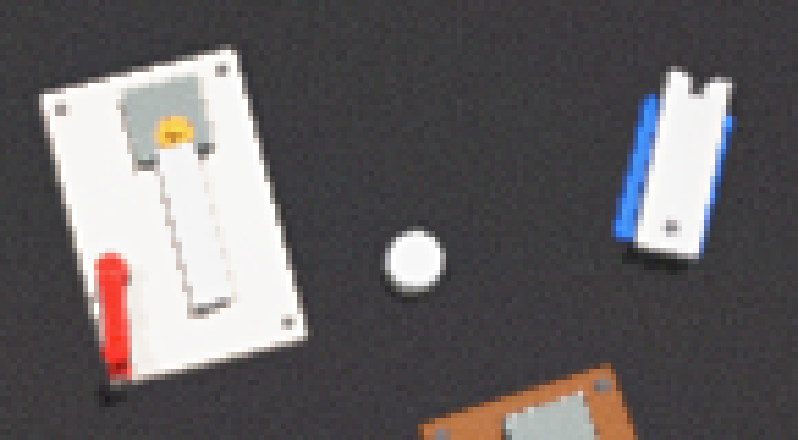

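View pics/sc.png

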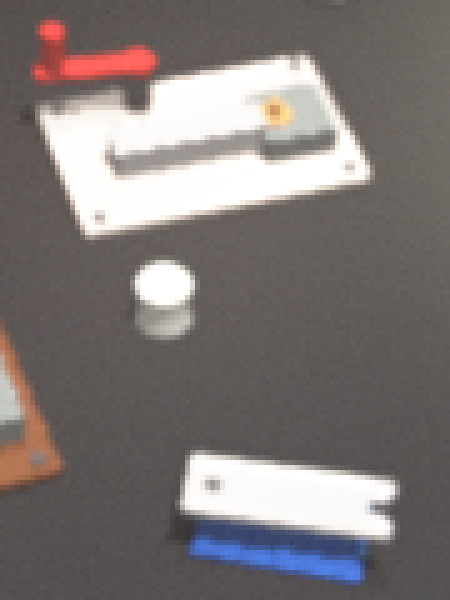

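Confirmed: the white plate carries the brass disc and the red keeper, which is open and points toward -x. The notched blade sits on the blue stand with its dot at the near end. Next I measure both from masks.

```bash
python3 - <<'E'
from h import *
t=pickle.load(open("top0.pkl","rb"));s=pickle.load(open("side0.pkl","rb"))
def cnt(c,box,z,mask):
    u0,v0,u1,v1=box
    m=np.zeros(mask.shape,np.uint8); m[v0:v1,u0:u1]=mask[v0:v1,u0:u1]
    n,l,st,ce=cv2.connectedComponentsWithStats(m); k=1+st[1:,4].argmax()
    vs,us=np.where(l==k)
    P=np.array([onplane(c,u,v,z)[:2] for u,v in zip(us,vs)],np.float32)
    r=cv2.minAreaRect(P); return r,len(P),P.mean(0)
for n,c,bb,hb in(("top",t,(305,160,345,210),(195,155,262,235)),("side",s,(245,250,305,285),(215,170,300,220))):
    im=c["pixels"].astype(int); w=(im.min(2)>170)
    print(n,"blade",cnt(c,bb,36,w))
    print(n,"plate",cnt(c,hb,10,(im.min(2)>140)))
    br=(im[:,:,0]>150)&(im[:,:,1]>90)&(im[:,:,2]<110)&(im[:,:,0]-im[:,:,2]>80)
    print(n,"brass",cnt(c,hb,35,br))
    red=(im[:,:,0]>150)&(im[:,:,1]<80)&(im[:,:,2]<80)
    print(n,"red",cnt(c,(hb[0],hb[1]-10,hb[2],hb[3]),51,red))
E
```

```text
top blade (((579.0535888671875, -181.66807556152344), (41.512603759765625, 120.47229766845703), 77.83564758300781), 356, array([ 577.8827 , -181.38618], dtype=float32))
top plate (((549.3429565429688, 158.15863037109375), (206.56089782714844, 136.6611328125), 14.054349899291992), 1862, array([551.87976, 155.69003], dtype=float32))
top brass (((601.4651489257812, 156.490478515625), (14.72722053527832, 11.26689338684082), 89.87494659423828), 19, array([601.7607 , 156.85925], dtype=float32))
top red (((473.31549072265625, 194.37478637695312), (76.1277084350586, 14.37142562866211), 0.6417165994644165), 69, array([473.66415, 193.88379], dtype=float32))
side blade (((579.4174194335938, -178.56924438476562), (44.24599838256836, 121.98820495605469), 77.62561798095703), 489, array([ 578.1415 , -178.67958], dtype=float32))
side plate (((549.8250732421875, 158.9451446533203), (209.69688415527344, 144.21542358398438), 14.060988426208496), 1525, array([548.3692 , 154.61844], dtype=float32))
side brass (((487.48626708984375, 219.63455200195312), (62.204532623291016, 23.081377029418945), 6.004687786102295), 64, array([488.8857 , 217.91753], dtype=float32))
side red (((447.0528259277344, 205.10867309570312), (16.482959747314453, 45.533775329589844), 3.7015552520751953), 29, array([448.3678 , 203.54102], dtype=float32))
```

```bash
cat >> h.py <<'E'
from scipy.spatial.transform import Rotation as R
def down(yaw_z):
    # tool x down, tool z at world yaw (deg)
    a=np.radians(yaw_z); z=np.array([np.cos(a),np.sin(a),0]); x=np.array([0,0,-1.]); return np.column_stack([x,np.cross(z,x),z])
def rows(st,tp,Rt,n):
    Rm=np.array(st["orientation"]);p=np.array(st["tool_pos"])
    rv=R.from_matrix(Rm.T@Rt).as_rotvec()
    step=(np.array(tp)-p)/n
    out=[]
    for i in range(n):
        Ri=Rm@R.from_rotvec(rv*i/n).as_matrix()
        out.append((Ri.T@step/1000).round(4).tolist())
    print("rot/row",np.degrees(rv/n).round(2).tolist(),"dist/row",np.linalg.norm(step).round(1))
    for o in out: print(o)
E
python3 - <<'E'
from h import *
from workcell import *
rows(state(),[570,-182,170],down(-102.2),10)
E
```

```text
rot/row [3.78, -0.01, 0.0] dist/row 48.9
[0.0061, 0.0435, -0.0214]
[0.0061, 0.042, -0.0242]
[0.0061, 0.0403, -0.0269]
[0.0061, 0.0385, -0.0295]
[0.0061, 0.0364, -0.032]
[0.0061, 0.0343, -0.0344]
[0.0061, 0.0319, -0.0365]
[0.0061, 0.0294, -0.0386]
[0.0061, 0.0268, -0.0404]
[0.006, 0.0241, -0.0421]
```

Call:
drive_tool --rotation '[[3.8,0,0],[3.8,0,0],[3.8,0,0],[3.8,0,0],[3.8,0,0]]' --delta_pos '[[0.006,0.0435,-0.0215],[0.006,0.042,-0.024],[0.006,0.0405,-0.027],[0.006,0.0385,-0.0295],[0.006,0.0365,-0.032]]' --grip '[0.0854,0.0854,0.0854,0.0854,0.0854]'

```text
time_s: 0.78
tool_pos: [421.1, -371.8, 200.9]
orientation: [[-0.0, 0.994, 0.113], [0.0, 0.113, -0.994], [-1.0, -0.0, -0.0]]
ft_force: [0.2, -0.4, 0.7]
finger_gap: 1.003
```

Call:
drive_tool --rotation '[[3.8,0,0],[3.8,0,0],[3.8,0,0],[3.8,0,0],[3.7,0,0]]' --delta_pos '[[0.006,0.0345,-0.0345],[0.006,0.032,-0.0365],[0.006,0.0295,-0.0385],[0.006,0.027,-0.0405],[0.006,0.024,-0.042]]' --grip '[0.0854,0.0854,0.0854,0.0854,0.0854]'

```text
time_s: 1.4
tool_pos: [572.1, -181.6, 170.9]
orientation: [[-0.0, 0.977, -0.215], [0.0, -0.215, -0.977], [-1.0, -0.0, 0.0]]
ft_force: [0.3, -0.9, 0.3]
finger_gap: 1.007
```

Call:
drive_tool --rotation '[[0,0,0],[0,0,0]]' --delta_pos '[[0,0,0],[0,0,0]]' --grip '[0.0854,0.0854]'

```text
time_s: 1.65
tool_pos: [571.1, -183.0, 170.9]
orientation: [[-0.001, 0.977, -0.212], [-0.0, -0.212, -0.977], [-1.0, -0.001, 0.0]]
ft_force: [-0.9, -0.1, 0.1]
finger_gap: 0.997
```

```bash
python3 - <<'E'
from h import *
from workcell import *
s=state();print(s["time_s"],s["tool_pos"],s["orientation"].round(4),s["ft_force"],s["joint_pos"])
c=camera("wrist");pickle.dump(c,open("wrist1.pkl","wb"))
cv2.imwrite("pics/wrist1.png",c["pixels"][:,:,::-1])
print(c["origin"],proj(c,[579,-180,36]))
E
```

```text
1.65 [ 571.06439132 -182.98107466  170.92723746] [[-1.000e-03  9.773e-01 -2.118e-01]
 [-1.000e-04 -2.118e-01 -9.773e-01]
 [-1.000e+00 -9.000e-04  3.000e-04]] [-0.90867272 -0.11747685  0.05632666] [-4.41280550e-01  2.09910760e-01  1.65483126e+00 -4.76149548e-04
  1.27769537e+00  1.34310074e+00]
[ 642.99697309 -199.47444337  314.00694995] (np.float64(255.28058647539729), np.float64(173.77710944714534))
```

View pics/wrist1.png

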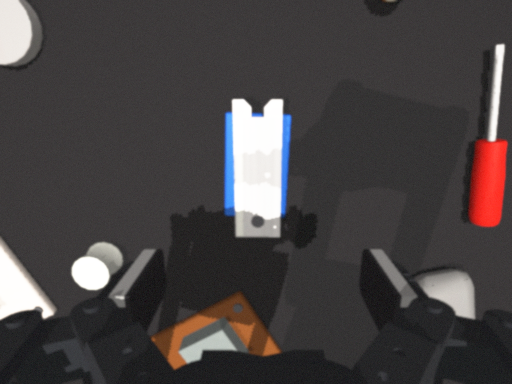

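```bash
python3 - <<'E'
from h import *
c=pickle.load(open("wrist1.pkl","rb"))
im=c["pixels"].astype(int); m=((im.min(2)>90)).astype(np.uint8); m[:90]=0;m[245:]=0;m[:,:215]=0;m[:,300:]=0
P=[onplane(c,u,v,36)[:2] for v,u in zip(*np.where(m))]
r=cv2.minAreaRect(np.array(P,np.float32));print(r)
for row in (115,130,150,175,200,225):
    us=np.where(m[row])[0];a=onplane(c,us[0]-.5,row,36);b=onplane(c,us[-1]+.5,row,36);print(row,us[0],us[-1],a.round(1),b.round(1),((a+b)/2).round(1),np.linalg.norm(a-b).round(1))
cv2.imwrite("pics/w1c.png",cv2.resize(c["pixels"][85:250,200:315,::-1],None,fx=3.6,fy=3.6,interpolation=cv2.INTER_NEAREST))
E
```

```text
((580.5261840820312, -181.25132751464844), (44.61115646362305, 121.85968017578125), 77.82550811767578)
115 231 283 [ 631.4 -170.9   36. ] [ 622.3 -213.2   36. ] [ 626.9 -192.1   36. ] 43.3
130 231 283 [ 619.7 -168.    36. ] [ 610.4 -210.9   36. ] [ 615.  -189.5   36. ] 43.9
150 232 282 [ 603.3 -164.9   36. ] [ 594.2 -206.9   36. ] [ 598.8 -185.9   36. ] 43.0
175 233 281 [ 582.1 -160.6   36. ] [ 573.2 -201.8   36. ] [ 577.6 -181.2   36. ] 42.2
200 233 281 [ 560.1 -155.3   36. ] [ 551.  -197.4   36. ] [ 555.5 -176.3   36. ] 43.1
225 235 280 [ 536.7 -151.4   36. ] [ 527.9 -191.9   36. ] [ 532.3 -171.7   36. ] 41.5
```

View pics/w1c.png

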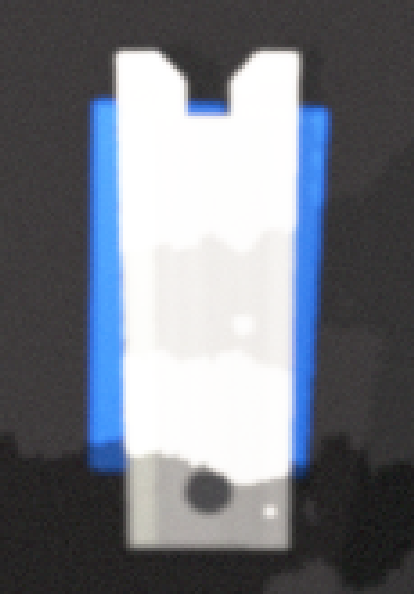

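```bash
python3 - <<'E'
from h import *
from workcell import *
rows(state(),[580,-181.2,12],down(-102.2),4)
E
```

```text
rot/row [-0.03, 0.0, 0.01] dist/row 39.9
[0.0398, 0.0021, -0.0011]
[0.0398, 0.0021, -0.0011]
[0.0398, 0.0021, -0.0011]
[0.0398, 0.0021, -0.0011]
```

Call:
drive_tool --rotation '[[0,0,0],[0,0,0],[0,0,0],[0,0,0],[0,0,0]]' --delta_pos '[[0.045,0.0042,-0.0022],[0.045,0.0042,-0.0022],[0.035,0,0],[0.022,0,0],[0.012,0,0]]' --grip '[0.0854,0.0854,0.0854,0.0854,0.0854]'

```text
time_s: 2.33
tool_pos: [579.2, -181.5, 11.0]
orientation: [[-0.002, 0.977, -0.215], [0.001, -0.215, -0.977], [-1.0, -0.002, -0.0]]
ft_force: [0.4, -0.9, 1.0]
finger_gap: 0.999
```

Call:
drive_tool --rotation '[[0,0,0],[0,0,0]]' --delta_pos '[[0,0,0],[0,0,0]]' --grip '[0.0854,0.0854]'

```text
time_s: 2.58
tool_pos: [581.4, -181.3, 13.7]
orientation: [[0.002, 0.977, -0.213], [-0.001, -0.213, -0.977], [-1.0, 0.002, 0.0]]
ft_force: [0.1, 0.1, 0.1]
finger_gap: 1.0
```

Call:
drive_tool --rotation '[[0,0,0],[0,0,0],[0,0,0],[0,0,0],[0,0,0]]' --delta_pos '[[0,0,0],[0,0,0],[0,0,0],[0,0,0],[0,0,0]]' --grip '[0.06,0.045,0.03,0.03,0.03]'

```text
time_s: 3.2
tool_pos: [581.1, -180.7, 13.2]
orientation: [[0.001, 0.977, -0.213], [-0.001, -0.213, -0.977], [-1.0, 0.001, 0.0]]
ft_force: [-2.3, 0.2, 5.5]
finger_gap: 0.455
```

```bash
python3 - <<'E'
from h import *
from workcell import *
for i in range(3):
    s=state();print(s["time_s"],s["tool_pos"].round(1),s["ft_force"].round(1),s["finger_gap"])
c=camera("wrist");pickle.dump(c,open("wrist2.pkl","wb"))
cv2.imwrite("pics/wrist2.png",c["pixels"][:,:,::-1])
c=camera("side");cv2.imwrite("pics/side2.png",cv2.resize(c["pixels"][200:320,180:360,::-1],None,fx=4,fy=4))
E
```

```text
3.2 [ 581.1 -180.7   13.2] [-2.3  0.2  5.5] 0.45490474938523195
3.2 [ 581.1 -180.7   13.2] [-2.3  0.2  5.5] 0.45490474938523195
3.2 [ 581.1 -180.7   13.2] [-2.3  0.2  5.5] 0.45490474938523195
```

View pics/wrist2.png

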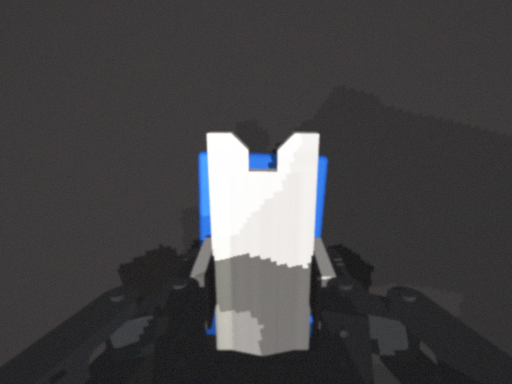

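View pics/side2.png

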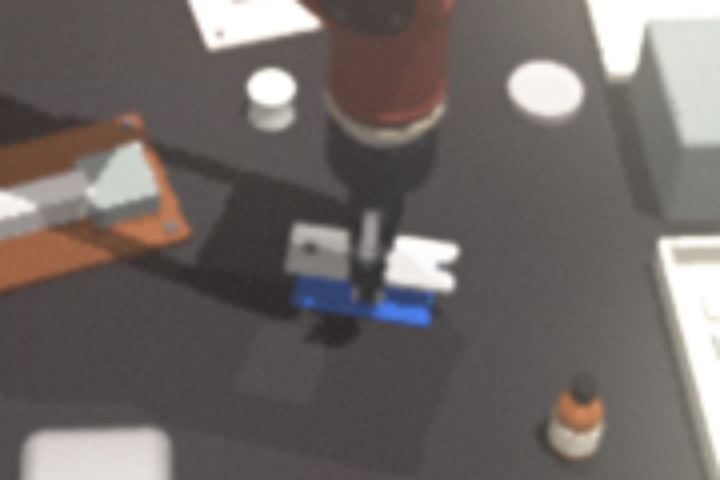

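The blade is gripped: opening 38.7 mm, flat, notch at about (263,170) in the wrist view. Next I lift and check it.

Call:
drive_tool --rotation '[[0,0,0],[0,0,0],[0,0,0],[0,0,0],[0,0,0]]' --delta_pos '[[-0.015,0,0],[-0.03,0,0],[-0.03,0,0],[-0.03,0,0],[0,0,0]]' --grip '[0.03,0.03,0.03,0.03,0.03]'

```text
time_s: 3.92
tool_pos: [582.5, -181.3, 120.5]
orientation: [[0.005, 0.977, -0.213], [-0.002, -0.213, -0.977], [-1.0, 0.006, 0.001]]
ft_force: [0.1, -0.2, -3.0]
finger_gap: 0.451
```

```bash
python3 - <<'E'
from h import *
from workcell import *
s=state();print(s["time_s"],s["tool_pos"].round(1),s["ft_force"].round(1),s["finger_gap"])
rows(s,[520,136,119],down(-76),10)
E
```

```text
3.925 [ 582.5 -181.3  120.5] [ 0.1 -0.2 -3. ] 0.4509630752050105
rot/row [-2.63, 0.01, -0.03] dist/row 32.3
[0.0, -0.0129, -0.0297]
[0.0001, -0.0115, -0.0302]
[0.0001, -0.0101, -0.0307]
[0.0001, -0.0087, -0.0312]
[0.0001, -0.0072, -0.0315]
[0.0001, -0.0058, -0.0318]
[0.0001, -0.0043, -0.0321]
[0.0001, -0.0028, -0.0322]
[0.0001, -0.0014, -0.0323]
[0.0001, 0.0001, -0.0323]
```

Call:
drive_tool --rotation '[[-2.6,0,0],[-2.6,0,0],[-2.6,0,0],[-2.6,0,0],[-2.6,0,0]]' --delta_pos '[[0,-0.013,-0.0297],[0,-0.0115,-0.0302],[0,-0.01,-0.0307],[0,-0.0085,-0.0312],[0,-0.007,-0.0315]]' --grip '[0.03,0.03,0.03,0.03,0.03]'

```text
time_s: 4.55
tool_pos: [548.2, -20.6, 115.3]
orientation: [[-0.003, 1.0, 0.014], [0.001, 0.014, -1.0], [-1.0, -0.003, -0.001]]
ft_force: [0.4, 0.6, -1.7]
finger_gap: 0.452
```

Call:
drive_tool --rotation '[[-2.6,0,0],[-2.6,0,0],[-2.6,0,0],[-2.7,0,0],[-2.7,0,0]]' --delta_pos '[[0,-0.006,-0.032],[0,-0.0045,-0.032],[0,-0.003,-0.032],[0,-0.0015,-0.032],[0,0,-0.032]]' --grip '[0.03,0.03,0.03,0.03,0.03]'

```text
time_s: 5.18
tool_pos: [516.8, 137.0, 115.4]
orientation: [[-0.003, 0.97, 0.242], [-0.0, 0.242, -0.97], [-1.0, -0.003, -0.0]]
ft_force: [-0.4, -0.7, -1.7]
finger_gap: 0.451
```

Call:
drive_tool --rotation '[[0,0,0],[0,0,0],[0,0,0]]' --delta_pos '[[0,0,0],[0,0,0],[0,0,0]]' --grip '[0.03,0.03,0.03]'

```text
time_s: 5.55
tool_pos: [518.3, 135.3, 116.8]
orientation: [[-0.001, 0.971, 0.239], [-0.0, 0.239, -0.971], [-1.0, -0.001, 0.0]]
ft_force: [0.5, -0.5, -1.7]
finger_gap: 0.449
```

```bash
python3 - <<'E'
from h import *
from workcell import *
s=state();print(s["time_s"],s["tool_pos"].round(1),s["orientation"].round(3).tolist(),s["ft_force"].round(1),s["finger_gap"])
c=camera("wrist");c["st"]=s;pickle.dump(c,open("wrist3.pkl","wb"))
cv2.imwrite("pics/wrist3.png",cv2.resize(c["pixels"][:,:,::-1],(768,576)))
E
```

```text
5.55 [518.3 135.3 116.8] [[-0.001, 0.971, 0.239], [-0.0, 0.239, -0.971], [-1.0, -0.001, 0.0]] [ 0.5 -0.5 -1.7] 0.4487603155934537
```

View pics/wrist3.png

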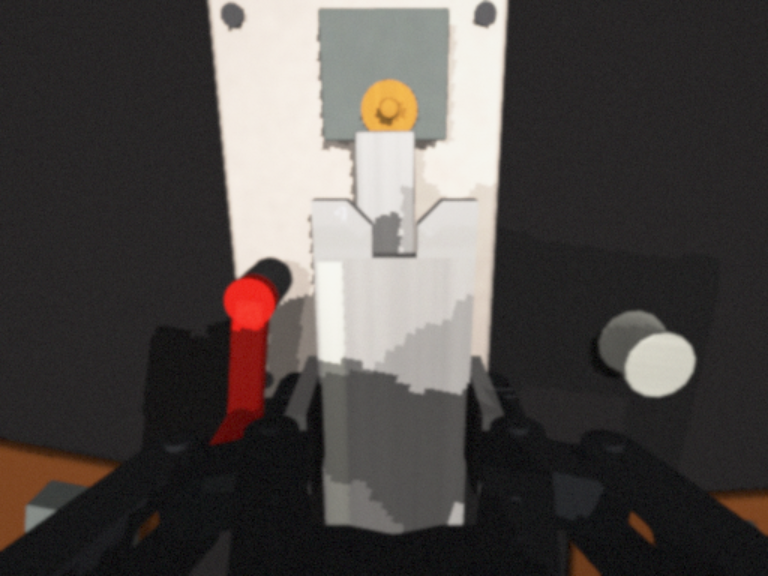

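```bash
python3 - <<'E'
from h import *
c=pickle.load(open("wrist3.pkl","rb"))
a=c["pixels"][40:180,200:320,::-1]
cv2.imwrite("pics/w3c.png",cv2.resize(a,None,fx=4.2,fy=4.2,interpolation=cv2.INTER_CUBIC))
s=c["st"]
print("camera in tool", (s["orientation"].T@(c["origin"]-s["tool_pos"])).round(1))
E
```

```text
camera in tool [-143.1   73.2    1.1]
```

View pics/w3c.png

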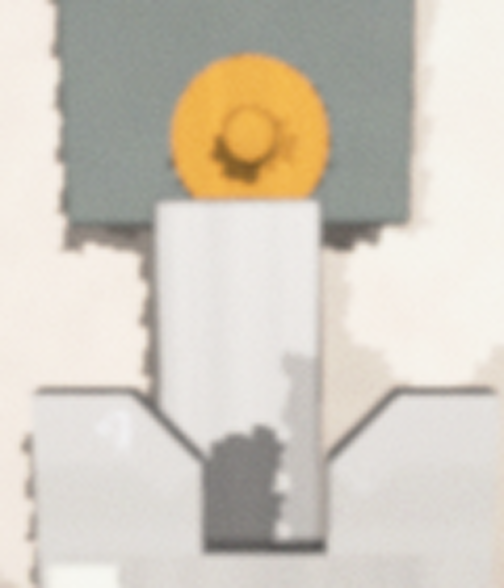

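```bash
python3 - <<'E'
from h import *
c=pickle.load(open("wrist3.pkl","rb")); s=c["st"]
f=lambda x,y:(200+x/4.2-.4,40+y/4.2-.4)
T=lambda p:(s["orientation"].T@(p-s["tool_pos"])).round(1)
yw=np.radians(14); ex=np.array([np.cos(yw),np.sin(yw),0]);ey=np.array([-ex[1],ex[0],0])
show=lambda n,p:print(n,p.round(1),"tool",T(p),"ab",(p@ex).round(1),(p@ey).round(1))
show("pintop",onplane(c,*f(250,132),44.5)); show("disc",onplane(c,*f(251,132),35))
show("bedL",onplane(c,*f(157,203),35));show("bedR",onplane(c,*f(320,203),35))
show("bedL2",onplane(c,*f(159,380),35));show("bedR2",onplane(c,*f(322,380),35))
for zt in (139,141,143):
  print(zt)
  for n,q in dict(tipL=(37,391),tipR=(490,391),notL=(204,500),notR=(327,500),bot=(265,541)).items(): show(n,onplane(c,*f(*q),zt))
# depth checks
for u,v in ((259,71),(255,100),(240,160),(280,170)): print(u,v,depthpt(c,u,v).round(1))
# bed edges by rows
g=c["pixels"].astype(int)
E
```

```text
pintop [601.6 156.3  44.5] tool [72.2 86.  -0.6] ab 621.5 6.1
disc [602.1 156.4  35. ] tool [81.7 86.5 -0.5] ab 622.1 6.1
bedL [588.7 168.   35. ] tool [ 81.7  76.2 -15. ] ab 611.8 20.6
bedR [594.7 143.6  35. ] tool [81.7 76.3 10.1] ab 611.8 -4.5
bedL2 [562.5 161.8  35. ] tool [ 81.7  49.3 -15.2] ab 584.9 20.9
bedR2 [568.7 136.6  35. ] tool [81.7 49.3 10.8] ab 584.9 -5.1
139
tipL [571.7 167.1 139. ] tool [-22.3  59.4 -18.1] ab 595.1 23.8
tipR [581.  129.3 139. ] tool [-22.3  59.4  20.8] ab 595.0 -15.1
notL [565.9 151.  139. ] tool [-22.3  49.9  -3.9] ab 585.6 9.6
notR [568.5 140.5 139. ] tool [-22.3  49.9   6.9] ab 585.6 -1.2
bot [563.6 144.9 139. ] tool [-22.3  46.3   1.5] ab 581.9 4.3
141
tipL [572.  166.8 141. ] tool [-24.3  59.6 -17.8] ab 595.3 23.5
tipR [581.1 129.7 141. ] tool [-24.3  59.7  20.4] ab 595.3 -14.8
notL [566.3 151.  141. ] tool [-24.3  50.3  -3.8] ab 586.0 9.5
notR [568.8 140.7 141. ] tool [-24.3  50.3   6.8] ab 586.0 -1.1
bot [564. 145. 141.] tool [-24.3  46.7   1.4] ab 582.3 4.3
143
tipL [572.3 166.6 143. ] tool [-26.3  59.9 -17.5] ab 595.6 23.2
tipR [581.3 130.  143. ] tool [-26.3  59.9  20.1] ab 595.5 -14.4
notL [566.7 151.  143. ] tool [-26.3  50.7  -3.7] ab 586.4 9.4
notR [569.2 140.9 143. ] tool [-26.3  50.7   6.7] ab 586.3 -1.0
bot [564.4 145.1 143. ] tool [-26.3  47.1   1.4] ab 582.8 4.3
259 71 [601.5 156.4  46.4]
255 100 [584.2 154.9  34.9]
240 160 [564.6 153.8 138.7]
280 170 [564.6 138.5 139.3]
```

Pin and notch agree with the spec: the pin lies 40 mm ahead of bed and 1.9 mm to the right. The notch needs 35.5 mm forward and 1.8 mm left. I'll move 15 mm forward and 1.8 mm left, then lower.

Call:
drive_tool --rotation '[[0,0,0],[0,0,0],[0,0,0],[0,0,0],[0,0,0]]' --delta_pos '[[0.02,0.0075,-0.0009],[0.025,0.0075,-0.0009],[0.025,0,0],[0.015,0,0],[0.005,0,0]]' --grip '[0.03,0.03,0.03,0.03,0.03]'

```text
time_s: 6.22
tool_pos: [531.9, 141.0, 26.3]
orientation: [[-0.002, 0.971, 0.24], [-0.0, 0.24, -0.971], [-1.0, -0.002, -0.0]]
ft_force: [0.2, -0.5, -1.6]
finger_gap: 0.452
```

Call:
drive_tool --rotation '[[0,0,0],[0,0,0]]' --delta_pos '[[0,0,0],[0,0,0]]' --grip '[0.03,0.03]'

```text
time_s: 6.48
tool_pos: [533.5, 141.6, 28.4]
orientation: [[0.002, 0.971, 0.24], [0.0, 0.24, -0.971], [-1.0, 0.002, 0.0]]
ft_force: [0.2, 0.2, -1.8]
finger_gap: 0.449
```

```bash
python3 - <<'E'
from h import *
from workcell import *
s=state();print(s["time_s"],s["tool_pos"].round(1),s["orientation"].round(3).tolist(),s["ft_force"].round(1),s["finger_gap"])
c=camera("wrist");c["st"]=s;pickle.dump(c,open("wrist4.pkl","wb"))
cv2.imwrite("pics/wrist4.png",cv2.resize(c["pixels"][80:240,170:350,::-1],None,fx=4,fy=3.6,interpolation=cv2.INTER_CUBIC))
E
```

```text
6.475 [533.5 141.6  28.4] [[0.002, 0.971, 0.24], [0.0, 0.24, -0.971], [-1.0, 0.002, 0.0]] [ 0.2  0.2 -1.8] 0.44888366087461795
```

View pics/wrist4.png

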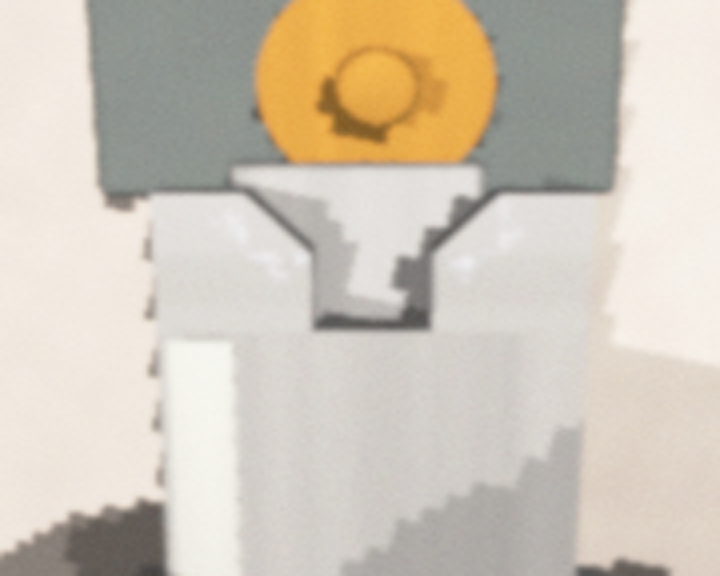

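The notch is centred on the pin within about 0.3 mm (columns 372 and 376). I'll lower the last 10 mm in small steps, watching Fz.

Call:
drive_tool --rotation '[[0,0,0],[0,0,0],[0,0,0],[0,0,0]]' --delta_pos '[[0.004,0,0],[0.003,0,0],[0.001,0,0],[0,0,0]]' --grip '[0.03,0.03,0.03,0.03]'

```text
time_s: 7.02
tool_pos: [532.4, 141.5, 19.1]
orientation: [[-0.0, 0.971, 0.24], [-0.0, 0.24, -0.971], [-1.0, -0.0, -0.0]]
ft_force: [0.5, 0.1, -1.8]
finger_gap: 0.451
```

Call:
drive_tool --rotation '[[0,0,0],[0,0,0]]' --delta_pos '[[0.001,0,0],[0,0,0]]' --grip '[0.03,0.03]'

```text
time_s: 7.28
tool_pos: [532.5, 141.5, 18.3]
orientation: [[-0.0, 0.971, 0.24], [0.0, 0.24, -0.971], [-1.0, -0.0, -0.0]]
ft_force: [0.3, 0.3, -2.0]
finger_gap: 0.448
```

Call:
drive_tool --rotation '[[0,0,0],[0,0,0]]' --delta_pos '[[0.0005,0,0],[0,0,0]]' --grip '[0.03,0.03]'

```text
time_s: 7.52
tool_pos: [532.6, 141.5, 18.2]
orientation: [[0.0, 0.971, 0.24], [-0.0, 0.24, -0.971], [-1.0, 0.0, 0.0]]
ft_force: [-2.5, -0.6, 1.5]
finger_gap: 0.451
```

Call:
drive_tool --rotation '[[0,0,0],[0,0,0]]' --delta_pos '[[0.0002,0,0],[0,0,0]]' --grip '[0.03,0.03]'

```text
time_s: 7.78
tool_pos: [532.6, 141.5, 18.1]
orientation: [[0.0, 0.971, 0.24], [-0.0, 0.24, -0.971], [-1.0, 0.0, 0.0]]
ft_force: [-3.9, -0.9, 4.4]
finger_gap: 0.45
```

Call:
drive_tool --rotation '[[0,0,0],[0,0,0],[0,0,0]]' --delta_pos '[[0,0.003,0],[0,0.003,0],[0,0,0]]' --grip '[0.03,0.03,0.03]'

```text
time_s: 8.15
tool_pos: [539.0, 143.0, 18.2]
orientation: [[0.001, 0.971, 0.24], [0.0, 0.24, -0.971], [-1.0, 0.001, 0.0]]
ft_force: [-1.2, 0.4, 4.3]
finger_gap: 0.445
```

Call:
drive_tool --rotation '[[0,0,0],[0,0,0],[0,0,0]]' --delta_pos '[[0,0.003,0],[0,0.002,0],[0,0,0]]' --grip '[0.03,0.03,0.03]'

```text
time_s: 8.52
tool_pos: [543.4, 144.1, 18.1]
orientation: [[0.0, 0.971, 0.24], [-0.0, 0.24, -0.971], [-1.0, 0.0, 0.0]]
ft_force: [-2.2, -0.9, 6.1]
finger_gap: 0.452
```

```bash
python3 - <<'E'
from h import *
from workcell import *
s=state();print(s["time_s"],s["tool_pos"].round(1),s["orientation"].round(3).tolist(),s["ft_force"].round(1),s["finger_gap"])
c=camera("wrist");c["st"]=s;pickle.dump(c,open("wrist5.pkl","wb"))
cv2.imwrite("pics/wrist5.png",cv2.resize(c["pixels"][80:240,170:350,::-1],None,fx=4,fy=3.6,interpolation=cv2.INTER_CUBIC))
E
```

```text
8.525 [543.4 144.1  18.1] [[0.0, 0.971, 0.24], [-0.0, 0.24, -0.971], [-1.0, 0.0, 0.0]] [-2.2 -0.9  6.1] 0.45158271404714845
```

View pics/wrist5.png

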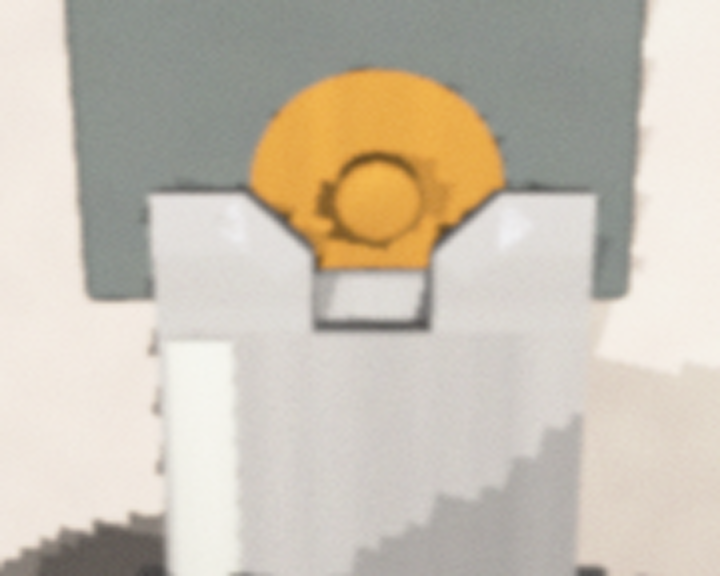

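The pin is entering the flare, and the notch needs 0.4 mm to the right and about 8–9 mm forward.

Call:
drive_tool --rotation '[[0,0,0],[0,0,0],[0,0,0],[0,0,0]]' --delta_pos '[[0,0.002,0.0004],[0,0.002,0],[0,0.002,0],[0,0,0]]' --grip '[0.03,0.03,0.03,0.03]'

```text
time_s: 9.07
tool_pos: [549.3, 145.2, 18.1]
orientation: [[0.0, 0.971, 0.24], [-0.0, 0.24, -0.971], [-1.0, 0.0, 0.0]]
ft_force: [-3.1, -0.7, 6.1]
finger_gap: 0.452
```

Call:
drive_tool --rotation '[[0,0,0],[0,0,0]]' --delta_pos '[[0,0.001,0],[0,0,0]]' --grip '[0.03,0.03]'

```text
time_s: 9.32
tool_pos: [550.1, 145.4, 18.1]
orientation: [[-0.0, 0.971, 0.24], [-0.0, 0.24, -0.971], [-1.0, -0.0, 0.0]]
ft_force: [-5.0, -0.6, 7.2]
finger_gap: 0.452
```

Call:
drive_tool --rotation '[[0,0,0],[0,0,0]]' --delta_pos '[[0,0.0005,0],[0,0,0]]' --grip '[0.03,0.03]'

```text
time_s: 9.57
tool_pos: [550.4, 145.5, 18.1]
orientation: [[-0.0, 0.971, 0.24], [-0.0, 0.24, -0.971], [-1.0, -0.0, 0.0]]
ft_force: [-4.4, -0.5, 7.0]
finger_gap: 0.451
```

Call:
drive_tool --rotation '[[0,0,0],[0,0,0]]' --delta_pos '[[0,0.0005,0],[0,0,0]]' --grip '[0.03,0.03]'

```text
time_s: 9.82
tool_pos: [550.9, 145.6, 18.1]
orientation: [[-0.0, 0.971, 0.24], [-0.0, 0.24, -0.971], [-1.0, -0.0, 0.0]]
ft_force: [-3.9, -0.7, 6.5]
finger_gap: 0.452
```

Call:
drive_tool --rotation '[[0,0,0],[0,0,0]]' --delta_pos '[[0,0.0005,0],[0,0,0]]' --grip '[0.03,0.03]'

```text
time_s: 10.07
tool_pos: [551.4, 145.7, 18.1]
orientation: [[-0.0, 0.971, 0.24], [-0.0, 0.24, -0.971], [-1.0, -0.0, 0.0]]
ft_force: [-4.5, -1.4, 6.8]
finger_gap: 0.45
```

```bash
python3 - <<'E'
from h import *
from workcell import *
s=state();print(s["time_s"],s["tool_pos"].round(2),s["ft_force"].round(1),s["ft_torque"].round(2))
c=camera("wrist");c["st"]=s;pickle.dump(c,open("wrist6.pkl","wb"))
cv2.imwrite("pics/wrist6.png",cv2.resize(c["pixels"][110:190,220:310,::-1],None,fx=7,fy=7,interpolation=cv2.INTER_CUBIC))
E
```

```text
10.075 [551.43 145.71  18.14] [-4.5 -1.4  6.8] [-0.21  0.61 -0.02]
```

View pics/wrist6.png

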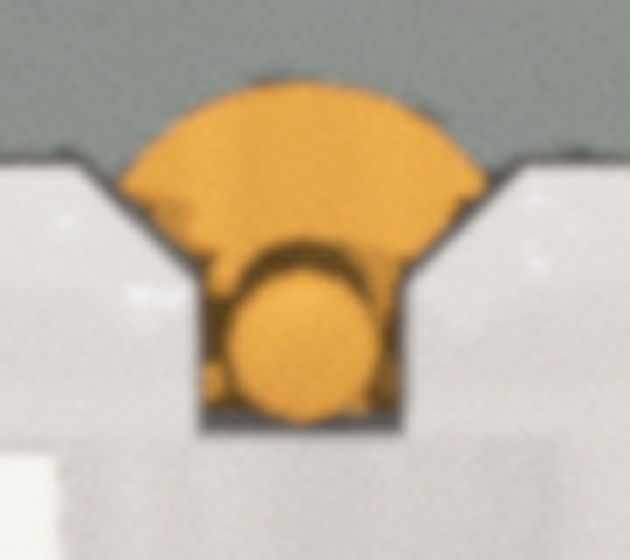

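The notch is centred and nearly home, and steady sliding friction is about 4.5 N. I'll continue in fine steps to a total push of about 13 N, which puts 9–13 N on the pin.

Call:
drive_tool --rotation '[[0,0,0],[0,0,0]]' --delta_pos '[[0,0.0003,0],[0,0,0]]' --grip '[0.03,0.03]'

```text
time_s: 10.38
tool_pos: [551.7, 145.8, 18.1]
orientation: [[-0.0, 0.971, 0.24], [-0.0, 0.24, -0.971], [-1.0, -0.001, 0.0]]
ft_force: [-4.9, -1.4, 7.6]
finger_gap: 0.452
```

Call:
drive_tool --rotation '[[0,0,0],[0,0,0]]' --delta_pos '[[0,0.0003,0],[0,0,0]]' --grip '[0.03,0.03]'

```text
time_s: 10.62
tool_pos: [552.0, 145.9, 18.2]
orientation: [[-0.0, 0.971, 0.24], [-0.0, 0.24, -0.971], [-1.0, -0.0, 0.0]]
ft_force: [-4.2, -0.5, 7.2]
finger_gap: 0.452
```

Call:
drive_tool --rotation '[[0,0,0],[0,0,0]]' --delta_pos '[[0,0.0002,0],[0,0,0]]' --grip '[0.03,0.03]'

```text
time_s: 10.88
tool_pos: [552.1, 145.9, 18.1]
orientation: [[-0.001, 0.971, 0.24], [-0.0, 0.24, -0.971], [-1.0, -0.001, 0.0]]
ft_force: [-4.6, -1.3, 7.8]
finger_gap: 0.454
```

Call:
drive_tool --rotation '[[0,0,0],[0,0,0]]' --delta_pos '[[0,0.0002,0],[0,0,0]]' --grip '[0.03,0.03]'

```text
time_s: 11.12
tool_pos: [552.3, 145.9, 18.1]
orientation: [[-0.001, 0.971, 0.24], [-0.0, 0.24, -0.971], [-1.0, -0.001, 0.0]]
ft_force: [-4.6, -0.9, 7.1]
finger_gap: 0.451
```

Call:
drive_tool --rotation '[[0,0,0],[0,0,0]]' --delta_pos '[[0,0.0002,0],[0,0,0]]' --grip '[0.03,0.03]'

```text
time_s: 11.38
tool_pos: [552.5, 146.0, 18.1]
orientation: [[-0.001, 0.971, 0.24], [-0.0, 0.24, -0.971], [-1.0, -0.001, 0.0]]
ft_force: [-4.0, -1.7, 7.5]
finger_gap: 0.45
```

Call:
drive_tool --rotation '[[0,0,0],[0,0,0]]' --delta_pos '[[0,0.0002,0],[0,0,0]]' --grip '[0.03,0.03]'

```text
time_s: 11.62
tool_pos: [552.7, 146.0, 18.1]
orientation: [[-0.0, 0.971, 0.24], [-0.0, 0.24, -0.971], [-1.0, -0.001, 0.0]]
ft_force: [-4.2, -1.1, 8.3]
finger_gap: 0.451
```

Call:
drive_tool --rotation '[[0,0,0],[0,0,0]]' --delta_pos '[[0,0.0002,0],[0,0,0]]' --grip '[0.03,0.03]'

```text
time_s: 11.88
tool_pos: [552.9, 146.1, 18.1]
orientation: [[-0.001, 0.971, 0.24], [-0.0, 0.24, -0.971], [-1.0, -0.001, 0.0]]
ft_force: [-3.4, -0.1, 7.0]
finger_gap: 0.45
```

Call:
drive_tool --rotation '[[0,0,0],[0,0,0]]' --delta_pos '[[0,0.0002,0],[0,0,0]]' --grip '[0.03,0.03]'

```text
time_s: 12.12
tool_pos: [553.0, 146.1, 18.1]
orientation: [[-0.001, 0.971, 0.24], [-0.0, 0.24, -0.971], [-1.0, -0.001, 0.0]]
ft_force: [-4.3, -0.9, 7.0]
finger_gap: 0.452
```

```bash
python3 - <<'E'
from h import *
from workcell import *
s=state();print(s["time_s"],s["tool_pos"].round(2),s["ft_force"].round(1),s["ft_torque"].round(2))
c=camera("wrist");c["st"]=s;pickle.dump(c,open("wrist7.pkl","wb"))
cv2.imwrite("pics/wrist7.png",cv2.resize(c["pixels"][110:190,220:310,::-1],None,fx=7,fy=7,interpolation=cv2.INTER_CUBIC))
E
```

```text
12.125 [553.04 146.09  18.13] [-4.3 -0.9  7. ] [-0.2   0.73 -0.  ]
```

View pics/wrist7.png

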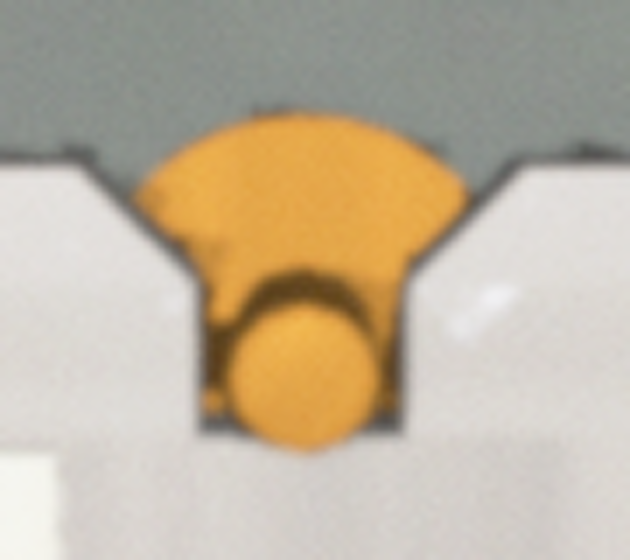

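Call:
drive_tool --rotation '[[0,0,0],[0,0,0]]' --delta_pos '[[0,0.0002,0],[0,0,0]]' --grip '[0.03,0.03]'

```text
time_s: 12.42
tool_pos: [553.0, 146.1, 18.1]
orientation: [[-0.001, 0.971, 0.24], [-0.0, 0.24, -0.971], [-1.0, -0.001, 0.0]]
ft_force: [-6.5, -0.9, 7.0]
finger_gap: 0.45
```

Call:
drive_tool --rotation '[[0,0,0],[0,0,0]]' --delta_pos '[[0,0.0002,0],[0,0,0]]' --grip '[0.03,0.03]'

```text
time_s: 12.68
tool_pos: [553.1, 146.1, 18.1]
orientation: [[-0.001, 0.971, 0.24], [-0.0, 0.24, -0.971], [-1.0, -0.002, 0.0]]
ft_force: [-6.0, -1.5, 8.8]
finger_gap: 0.449
```

The tool has stopped advancing and the force is rising, so the notch is on the pin.

Call:
drive_tool --rotation '[[0,0,0],[0,0,0]]' --delta_pos '[[0,0.0002,0],[0,0,0]]' --grip '[0.03,0.03]'

```text
time_s: 12.92
tool_pos: [553.1, 146.1, 18.1]
orientation: [[-0.002, 0.971, 0.24], [-0.001, 0.24, -0.971], [-1.0, -0.002, 0.0]]
ft_force: [-6.5, -1.9, 9.5]
finger_gap: 0.453
```

Call:
drive_tool --rotation '[[0,0,0],[0,0,0]]' --delta_pos '[[0,0.0002,0],[0,0,0]]' --grip '[0.03,0.03]'

```text
time_s: 13.18
tool_pos: [553.1, 146.1, 18.1]
orientation: [[-0.002, 0.971, 0.24], [-0.001, 0.24, -0.971], [-1.0, -0.002, 0.0]]
ft_force: [-8.4, -1.9, 9.7]
finger_gap: 0.454
```

Call:
drive_tool --rotation '[[0,0,0],[0,0,0]]' --delta_pos '[[0,0.0003,0],[0,0,0]]' --grip '[0.03,0.03]'

```text
time_s: 13.42
tool_pos: [553.1, 146.1, 18.1]
orientation: [[-0.003, 0.971, 0.24], [-0.001, 0.24, -0.971], [-1.0, -0.003, 0.0]]
ft_force: [-8.8, -2.6, 12.5]
finger_gap: 0.448
```

Call:
drive_tool --rotation '[[0,0,0],[0,0,0]]' --delta_pos '[[0,0.0003,0],[0,0,0]]' --grip '[0.03,0.03]'

```text
time_s: 13.68
tool_pos: [553.1, 146.1, 18.1]
orientation: [[-0.004, 0.971, 0.241], [-0.001, 0.241, -0.971], [-1.0, -0.004, 0.0]]
ft_force: [-10.8, -2.9, 12.2]
finger_gap: 0.45
```

Call:
drive_tool --rotation '[[0,0,0],[0,0,0]]' --delta_pos '[[-0.0003,0.0003,0],[0,0,0]]' --grip '[0.03,0.03]'

```text
time_s: 13.92
tool_pos: [553.2, 146.2, 18.1]
orientation: [[-0.004, 0.971, 0.241], [-0.001, 0.241, -0.971], [-1.0, -0.004, 0.0]]
ft_force: [-8.6, -3.3, 11.2]
finger_gap: 0.446
```

Call:
drive_tool --rotation '[[0,0,0],[0,0,0]]' --delta_pos '[[-0.0001,0.0002,0],[0,0,0]]' --grip '[0.03,0.03]'

```text
time_s: 14.18
tool_pos: [553.2, 146.2, 18.1]
orientation: [[-0.004, 0.971, 0.241], [-0.001, 0.241, -0.971], [-1.0, -0.005, 0.0]]
ft_force: [-10.8, -2.6, 10.3]
finger_gap: 0.456
```

Call:
drive_tool --rotation '[[0,0,0],[0,0,0]]' --delta_pos '[[-0.0001,0.0004,0],[0,0,0]]' --grip '[0.03,0.03]'

```text
time_s: 14.42
tool_pos: [553.2, 146.2, 18.1]
orientation: [[-0.005, 0.971, 0.241], [-0.001, 0.241, -0.971], [-1.0, -0.005, 0.0]]
ft_force: [-10.2, -2.9, 11.0]
finger_gap: 0.452
```

Call:
drive_tool --rotation '[[0,0,0],[0,0,0]]' --delta_pos '[[-0.0001,0.0002,0],[0,0,0]]' --grip '[0.03,0.03]'

```text
time_s: 14.68
tool_pos: [553.2, 146.2, 18.1]
orientation: [[-0.006, 0.971, 0.241], [-0.001, 0.241, -0.971], [-1.0, -0.006, 0.0]]
ft_force: [-11.6, -3.1, 11.2]
finger_gap: 0.455
```

Call:
drive_tool --rotation '[[0,0,0],[0,0,0]]' --delta_pos '[[0,0.0,0],[0,0,0]]' --grip '[0.03,0.03]'

```text
time_s: 14.92
tool_pos: [553.2, 146.2, 18.1]
orientation: [[-0.006, 0.971, 0.241], [-0.001, 0.241, -0.971], [-1.0, -0.006, 0.0]]
ft_force: [-11.8, -4.2, 12.5]
finger_gap: 0.453
```

Call:
drive_tool --rotation '[[0,0,0],[0,0,0],[0,0,0]]' --delta_pos '[[-0.0001,0.0002,0],[0,0,0],[0,0,0]]' --grip '[0.03,0.03,0.03]'

```text
time_s: 15.3
tool_pos: [553.2, 146.2, 18.1]
orientation: [[-0.006, 0.971, 0.241], [-0.002, 0.241, -0.971], [-1.0, -0.006, 0.0]]
ft_force: [-12.7, -3.8, 11.5]
finger_gap: 0.45
```

```bash
python3 - <<'E'
from h import *
from workcell import *
s=state();print(s["time_s"],s["tool_pos"].round(2),s["ft_force"].round(1),s["ft_torque"].round(2))
c=camera("wrist");c["st"]=s;pickle.dump(c,open("wrist8.pkl","wb"))
cv2.imwrite("pics/wrist8.png",cv2.resize(c["pixels"][110:190,220:310,::-1],None,fx=7,fy=7,interpolation=cv2.INTER_CUBIC))
s=state();print(s["time_s"],s["ft_force"].round(1))
E
```

```text
15.3 [553.23 146.17  18.11] [-12.7  -3.8  11.5] [-0.62  1.79 -0.03]
15.35 [-11.8  -3.9  12.5]
```

View pics/wrist8.png

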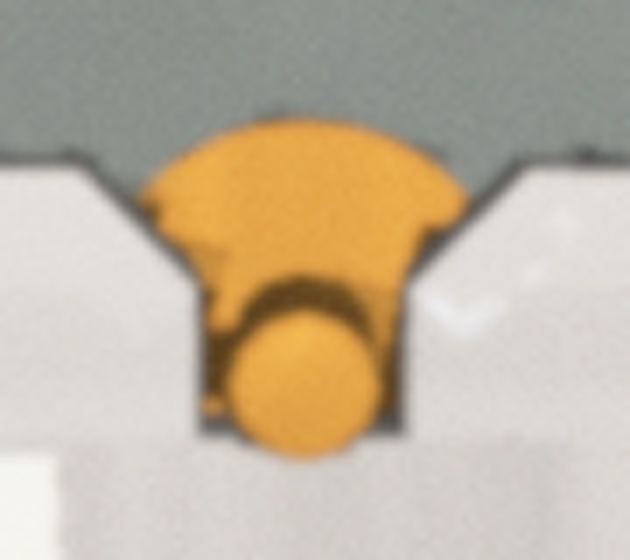

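The notch is seated and held at about 12–13 N total. I'll relax most of the push and the downward load, then open the jaws.

Call:
drive_tool --rotation '[[0,0,0],[0,0,0],[0,0,0]]' --delta_pos '[[0,-0.0006,0],[0,-0.0006,0],[0,0,0]]' --grip '[0.03,0.03,0.03]'

```text
time_s: 15.72
tool_pos: [553.2, 146.2, 18.1]
orientation: [[-0.003, 0.971, 0.24], [-0.001, 0.24, -0.971], [-1.0, -0.003, 0.0]]
ft_force: [-7.1, -1.9, 7.4]
finger_gap: 0.453
```

Call:
drive_tool --rotation '[[0,0,0],[0,0,0],[0,0,0]]' --delta_pos '[[-0.0002,-0.0004,0],[0,0,0],[0,0,0]]' --grip '[0.03,0.03,0.03]'

```text
time_s: 16.1
tool_pos: [553.3, 146.2, 18.2]
orientation: [[-0.002, 0.971, 0.24], [-0.001, 0.24, -0.971], [-1.0, -0.002, 0.0]]
ft_force: [-6.2, -2.0, 3.7]
finger_gap: 0.45
```

Call:
drive_tool --rotation '[[0,0,0],[0,0,0],[0,0,0],[0,0,0]]' --delta_pos '[[0,0,0],[0,0,0],[0,0,0],[0,0,0]]' --grip '[0.042,0.046,0.052,0.058]'

```text
time_s: 16.6
tool_pos: [554.6, 146.5, 18.6]
orientation: [[0.0, 0.971, 0.24], [0.0, 0.24, -0.971], [-1.0, 0.0, -0.0]]
ft_force: [1.1, -1.0, -0.2]
finger_gap: 0.677
```

```bash
python3 - <<'E'
from h import *
from workcell import *
s=state();print(s["time_s"],s["tool_pos"].round(2),s["ft_force"].round(1),s["finger_gap"])
c=camera("wrist");c["st"]=s;pickle.dump(c,open("wrist9.pkl","wb"))
cv2.imwrite("pics/wrist9.png",cv2.resize(c["pixels"][:,:,::-1],(768,576)))
E
```

```text
16.6 [554.57 146.53  18.56] [ 1.1 -1.  -0.2] 0.6774503483715785
```

View pics/wrist9.png

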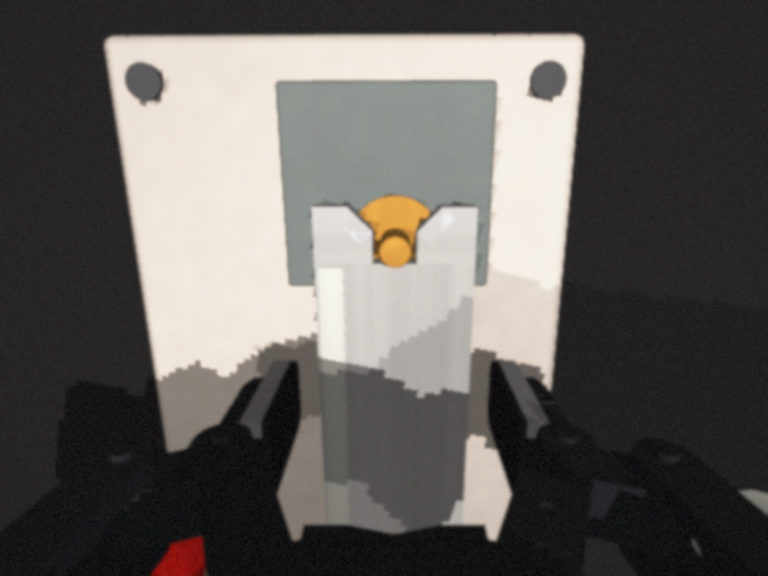

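The blade was released and is still home, with the pin bottom at the notch bottom near (395,265). I'll lift straight up and go look at the keeper knob.

Call:
drive_tool --rotation '[[0,0,0],[0,0,0],[0,0,0],[0,0,0],[0,0,0]]' --delta_pos '[[-0.005,0,0],[-0.02,0,0],[-0.04,0,0],[-0.04,0,0],[-0.04,0,0]]' --grip '[0.058,0.058,0.058,0.058,0.058]'

```text
time_s: 17.27
tool_pos: [554.7, 146.5, 166.6]
orientation: [[0.002, 0.971, 0.24], [0.0, 0.24, -0.971], [-1.0, 0.002, 0.0]]
ft_force: [0.4, -0.3, 0.4]
finger_gap: 0.676
```

```bash
python3 - <<'E'
from h import *
from workcell import *
s=state();print(s["time_s"],s["tool_pos"].round(2),s["ft_force"].round(1),s["finger_gap"],s["joint_pos"].round(2))
rows(s,[400,170,164],down(-76),5)
E
```

```text
17.275 [554.7  146.51 166.62] [ 0.4 -0.3  0.4] 0.6762077187608141 [ 0.12  0.15  1.73 -0.    1.26  1.45]
rot/row [-0.02, 0.0, -0.02] dist/row 31.3
[0.0005, -0.0289, -0.012]
[0.0005, -0.0289, -0.012]
[0.0005, -0.0289, -0.012]
[0.0005, -0.0289, -0.012]
[0.0005, -0.0289, -0.012]
```

Call:
drive_tool --rotation '[[0,0,0],[0,0,0],[0,0,0],[0,0,0],[0,0,0]]' --delta_pos '[[0,-0.029,-0.012],[0,-0.029,-0.012],[0,-0.029,-0.012],[0,-0.029,-0.012],[0,-0.029,-0.012]]' --grip '[0.058,0.05,0.04,0.036,0.036]'

```text
time_s: 17.9
tool_pos: [398.6, 170.1, 165.1]
orientation: [[0.002, 0.971, 0.24], [0.001, 0.24, -0.971], [-1.0, 0.002, -0.0]]
ft_force: [-0.1, -0.1, 0.7]
finger_gap: 0.419
```

Call:
drive_tool --rotation '[[0,0,0],[0,0,0]]' --delta_pos '[[0,0,0],[0,0,0]]' --grip '[0.036,0.036]'

```text
time_s: 18.15
tool_pos: [400.3, 170.0, 164.9]
orientation: [[0.003, 0.971, 0.24], [0.0, 0.24, -0.971], [-1.0, 0.003, 0.0]]
ft_force: [0.4, -0.2, 0.7]
finger_gap: 0.419
```

```bash
python3 - <<'E'
from h import *
from workcell import *
s=state();print(s["time_s"],s["tool_pos"].round(2),s["ft_force"].round(1),s["finger_gap"],s["orientation"].round(3).tolist())
c=camera("wrist");c["st"]=s;pickle.dump(c,open("wrist10.pkl","wb"))
cv2.imwrite("pics/wrist10.png",cv2.resize(c["pixels"][:,:,::-1],(768,576)))
print(proj(c,[449,182,85]))
E
```

```text
18.15 [400.33 170.   164.89] [ 0.4 -0.2  0.7] 0.4193729282590372 [[0.003, 0.971, 0.24], [0.0, 0.24, -0.971], [-1.0, 0.003, 0.0]]
(np.float64(260.2348260212968), np.float64(129.47353985961703))
```

View pics/wrist10.png

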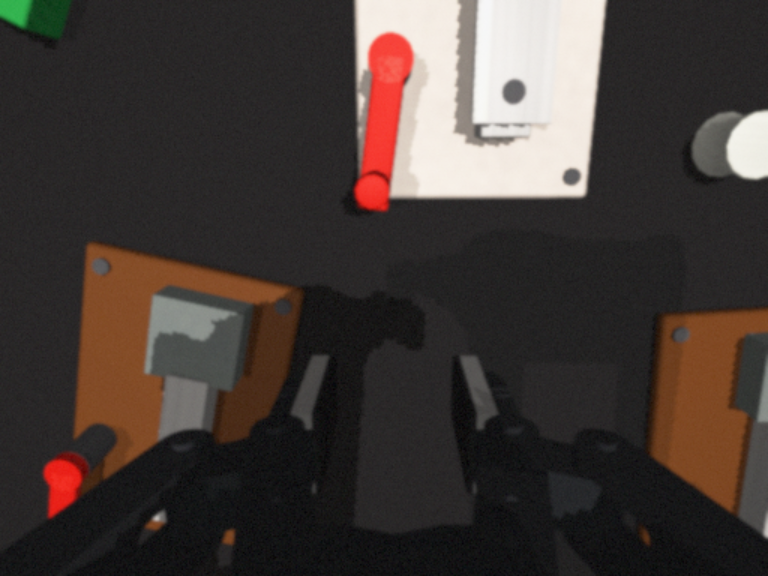

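```bash
python3 - <<'E'
from h import *
c=pickle.load(open("wrist10.pkl","rb"))
im=c["pixels"].astype(int); 
k=onplane(c,372/1.5-.3,191/1.5-.3,85);p=onplane(c,390.5/1.5-.3,56/1.5-.3,51)
yw=np.radians(14); ex=np.array([np.cos(yw),np.sin(yw),0]);ey=np.array([-ex[1],ex[0],0])
for n,q in(("knob",k),("piv",p)): print(n,q.round(1),q@ex,q@ey)
d=(k-p)[:2];print(np.linalg.norm(d),np.degrees(np.arctan2(d[1],d[0]))-14)
print(onplane(c,513/1.5-.3,91/1.5-.3,41), depthpt(c,248,127).round(1))
pn=539.8*ex+68.05*ey;print("nominal piv",pn)
E
```

```text
knob [448.5 190.4  85. ] 481.29596648300327 76.2756019886325
piv [508.5 197.   51. ] 541.0424000147609 68.12135992871308
60.30031495221646 -187.77175730250056
[509.17689979 134.00237859  41.        ] [448.8 190.2  86.4]
nominal piv [507.30284805 196.61806342   0.        ]
```

```bash
python3 - <<'E'
from h import *
from workcell import *
rows(state(),[448.5,190.4,60],down(-83.8),4)
E
```

```text
rot/row [1.92, 0.0, -0.03] dist/row 29.2
[0.0262, 0.0128, -0.0021]
[0.0262, 0.0128, -0.0025]
[0.0262, 0.0127, -0.0029]
[0.0262, 0.0126, -0.0034]
```

Call:
drive_tool --rotation '[[2,0,0],[2,0,0],[2,0,0],[2,0,0],[0,0,0]]' --delta_pos '[[0.01,0.0128,-0.0021],[0.01,0.0128,-0.0025],[0.01,0.0127,-0.0029],[0.01,0.0126,-0.0034],[0.01,0,0]]' --grip '[0.036,0.036,0.036,0.036,0.036]'

```text
time_s: 18.82
tool_pos: [448.5, 190.2, 113.2]
orientation: [[0.0, 0.995, 0.103], [0.0, 0.103, -0.995], [-1.0, 0.0, 0.0]]
ft_force: [1.2, 0.3, 0.0]
finger_gap: 0.421
```

Call:
drive_tool --rotation '[[0,0,0]]' --delta_pos '[[0,0,0]]' --grip '[0.036]'

```text
time_s: 18.95
tool_pos: [446.3, 189.8, 112.3]
orientation: [[-0.003, 0.995, 0.103], [-0.001, 0.103, -0.995], [-1.0, -0.003, 0.0]]
ft_force: [0.1, 1.1, -0.8]
finger_gap: 0.422
```

```bash
python3 - <<'E'
from h import *
from workcell import *
s=state();print(s["time_s"],s["tool_pos"].round(2),s["ft_force"].round(1),s["finger_gap"],s["orientation"].round(3).tolist())
c=camera("wrist");c["st"]=s
cv2.imwrite("pics/wrist11.png",cv2.resize(c["pixels"][:,:,::-1],(768,576)))
E
```

```text
18.95 [446.32 189.75 112.34] [ 0.1  1.1 -0.8] 0.42248057215448315 [[-0.003, 0.995, 0.103], [-0.001, 0.103, -0.995], [-1.0, -0.003, 0.0]]
```

View pics/wrist11.png

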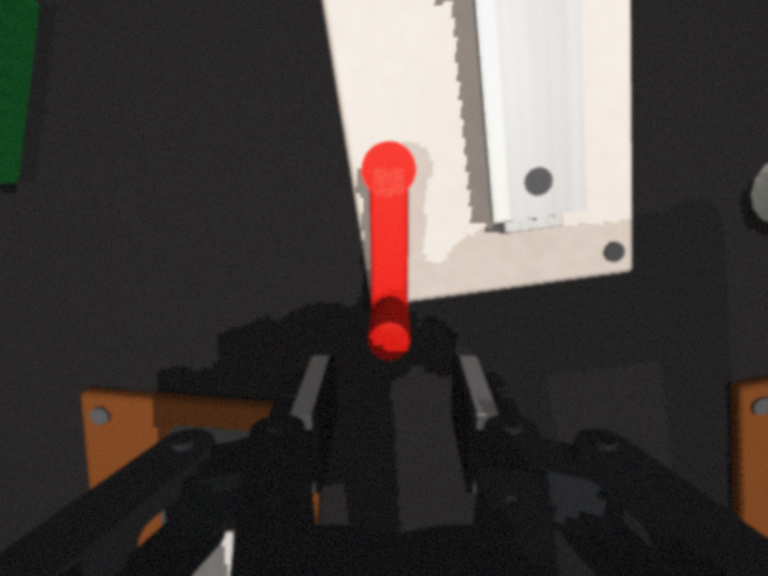

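The knob at (390,340) is centred between the jaws. I descend, narrow to a loose cage, then follow the arc.

Call:
drive_tool --rotation '[[0,0,0],[0,0,0],[0,0,0],[0,0,0],[0,0,0]]' --delta_pos '[[0.02,0,0],[0.02,0,0],[0.013,0,0],[0,0,0],[0,0,0]]' --grip '[0.036,0.036,0.036,0.028,0.026]'

```text
time_s: 19.62
tool_pos: [447.7, 190.4, 61.3]
orientation: [[0.001, 0.995, 0.103], [0.0, 0.103, -0.995], [-1.0, 0.001, -0.0]]
ft_force: [0.6, 0.4, -0.8]
finger_gap: 0.308
```

```bash
python3 - <<'E'
from h import *
from workcell import *
s=state();print(s["time_s"],s["tool_pos"].round(2),s["ft_force"].round(1),s["finger_gap"])
# arc rows: chord of 9 deg, at r=60, tool frame (y toward pivot, z tangent), radial offset allowed
print(60*np.sin(np.radians(9)),60*(1-np.cos(np.radians(9))))
c=camera("wrist");cv2.imwrite("pics/wrist12.png",c["pixels"][:,:,::-1])
E
```

```text
19.625 [447.73 190.38  61.3 ] [ 0.6  0.4 -0.8] 0.3079958563802365
9.386067902413853 0.7386995642917338
```

View pics/wrist12.png

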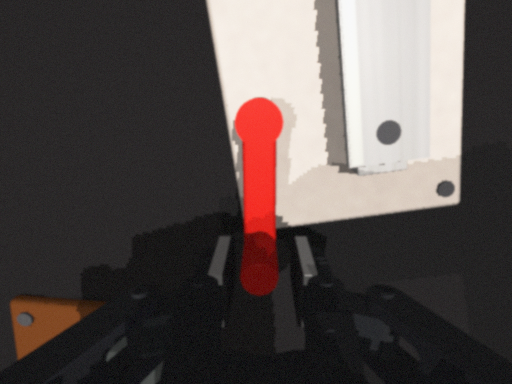

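Call:
drive_tool --rotation '[[-9,0,0],[-9,0,0],[-9,0,0],[-9,0,0],[-9,0,0]]' --delta_pos '[[0,0.0007,0.0094],[0,0.0007,0.0094],[0,0.0007,0.0094],[0,0.0007,0.0094],[0,0.0007,0.0094]]' --grip '[0.026,0.026,0.026,0.026,0.026]'

```text
time_s: 20.3
tool_pos: [469.6, 149.8, 61.5]
orientation: [[0.002, 0.627, 0.779], [0.001, 0.779, -0.627], [-1.0, 0.002, 0.001]]
ft_force: [-1.1, 1.5, 0.1]
finger_gap: 0.302
```

```bash
python3 - <<'E'
from h import *
from workcell import *
s=state();print(s["time_s"],s["tool_pos"].round(2),s["ft_force"].round(1),s["finger_gap"])
P=np.array([508,196.8]);d=s["tool_pos"][:2]-P;print(np.linalg.norm(d),np.degrees(np.arctan2(d[1],d[0])),s["orientation"].round(3).tolist())
c=camera("wrist");cv2.imwrite("pics/wrist13.png",c["pixels"][:,:,::-1])
E
```

```text
20.3 [469.64 149.83  61.49] [-1.1  1.5  0.1] 0.3024791467773887
60.646834132840496 -129.2342977862406 [[0.002, 0.627, 0.779], [0.001, 0.779, -0.627], [-1.0, 0.002, 0.001]]
```

View pics/wrist13.png

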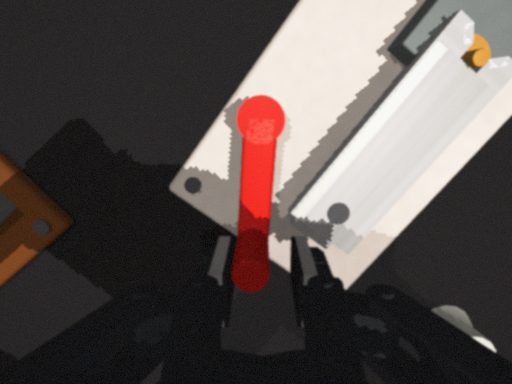

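Call:
drive_tool --rotation '[[-9,0,0],[-9,0,0],[-9,0,0],[-9,0,0],[-9,0,0]]' --delta_pos '[[0,0.0007,0.0094],[0,0.0007,0.0094],[0,0.0007,0.0094],[0,0.0007,0.0094],[0,0.0007,0.0094]]' --grip '[0.026,0.026,0.026,0.026,0.026]'

```text
time_s: 20.98
tool_pos: [513.1, 136.5, 61.1]
orientation: [[0.0, -0.105, 0.994], [0.0, 0.994, 0.105], [-1.0, -0.0, 0.0]]
ft_force: [-0.9, -0.5, -0.3]
finger_gap: 0.299
```

Call:
drive_tool --rotation '[[-6,0,0],[-3,0,0],[0,0,0]]' --delta_pos '[[0,0.0003,0.0063],[0,0.0001,0.0031],[0,0,0]]' --grip '[0.026,0.026,0.026]'

```text
time_s: 21.35
tool_pos: [522.6, 138.2, 61.0]
orientation: [[0.001, -0.255, 0.967], [0.0, 0.967, 0.255], [-1.0, -0.0, 0.001]]
ft_force: [-1.0, -0.5, -0.6]
finger_gap: 0.304
```

```bash
cat > chk.py <<'E'
from h import *
from workcell import *
import sys
n=sys.argv[1]
s=state();print(s["time_s"],s["tool_pos"].round(2),s["ft_force"].round(1),s["finger_gap"])
P=np.array([508,196.8]);d=s["tool_pos"][:2]-P;print(np.linalg.norm(d),np.degrees(np.arctan2(d[1],d[0]))%360,s["orientation"].round(3).tolist())
c=camera("wrist");pickle.dump(c,open(n+".pkl","wb"));cv2.imwrite(f"pics/{n}.png",cv2.resize(c["pixels"][:,:,::-1],(768,576)))
E
python3 chk.py wrist14
```

```text
21.35 [522.55 138.23  61.04] [-1.  -0.5 -0.6] 0.30406080453025336
60.35167794725936 283.95331027182846 [[0.001, -0.255, 0.967], [0.0, 0.967, 0.255], [-1.0, -0.0, 0.001]]
```

View pics/wrist14.png

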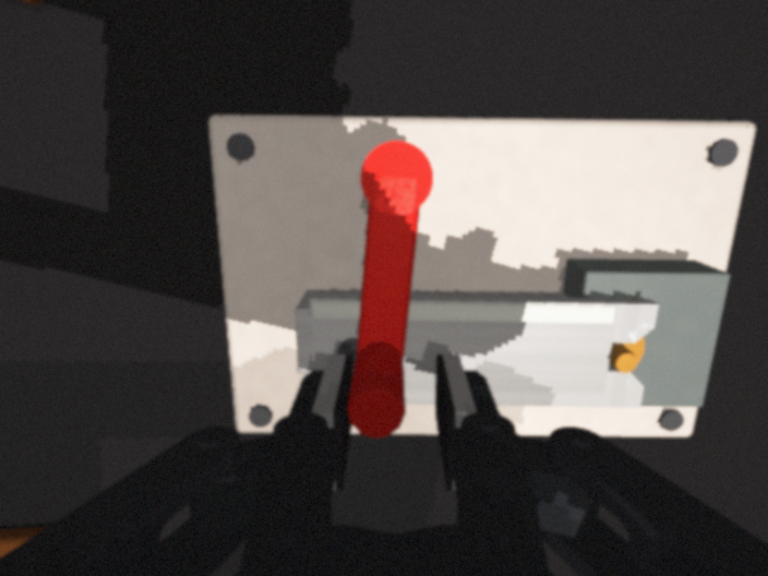

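The keeper lags about 4–5° behind the tool, so I push the last bit in two small steps.

Call:
drive_tool --rotation '[[-3,0,0],[0,0,0]]' --delta_pos '[[0,0.0001,0.003],[0,0,0]]' --grip '[0.026,0.026]'

```text
time_s: 21.65
tool_pos: [525.1, 139.0, 60.8]
orientation: [[0.0, -0.306, 0.952], [0.0, 0.952, 0.306], [-1.0, -0.0, 0.0]]
ft_force: [0.9, 0.1, -0.3]
finger_gap: 0.303
```

Call:
drive_tool --rotation '[[-1.5,0,0],[0,0,0]]' --delta_pos '[[0,0,0.0015],[0,0,0]]' --grip '[0.026,0.026]'

```text
time_s: 21.9
tool_pos: [526.4, 139.4, 60.6]
orientation: [[0.0, -0.332, 0.943], [0.0, 0.943, 0.332], [-1.0, 0.0, 0.0]]
ft_force: [-1.0, -0.2, 0.3]
finger_gap: 0.305
```

```bash
python3 chk.py wrist15; python3 - <<'E'
from h import *
c=pickle.load(open("wrist15.pkl","rb"))
im=c["pixels"].astype(int);m=((im[:,:,0]>70)&(im[:,:,1]<60)&(im[:,:,2]<60)).astype(np.uint8);m[300:]=0
print(cv2.boundingRect(m))
E
```

```text
21.9 [526.42 139.43  60.57] [-1.  -0.2  0.3] 0.3049091581468575
60.25853183625434 287.7992316275021 [[0.0, -0.332, 0.943], [0.0, 0.943, 0.332], [-1.0, 0.0, 0.0]]
(231, 99, 170, 194)
```

View pics/wrist15.png

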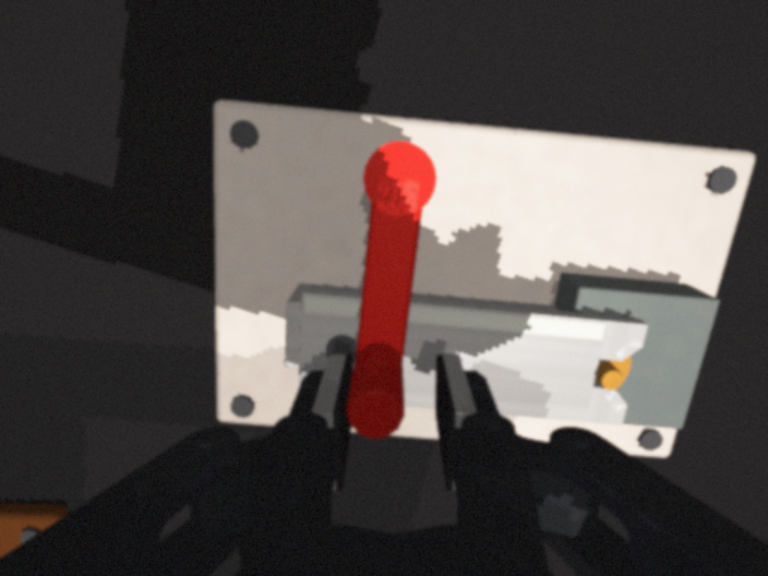

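```bash
python3 - <<'E'
from h import *
c=pickle.load(open("wrist15.pkl","rb"))
k=onplane(c,376/1.5-.3,412/1.5-.3,85);p=onplane(c,400/1.5-.3,178/1.5-.3,51)
d=(k-p)[:2];print(k,p,np.linalg.norm(d),np.radians(np.degrees(np.arctan2(d[1],d[0]))%360-194))
E
```

```text
[521.4065838  139.34828566  85.        ] [507.95420432 197.30068539  51.        ] 59.4932529558414 1.5545388413930215
```

The keeper is at about 1.55 rad. I open the cage and withdraw upward.

Call:
drive_tool --rotation '[[0,0,0],[0,0,0],[0,0,0],[0,0,0],[0,0,0]]' --delta_pos '[[0,0,-0.002],[0,0,-0.002],[-0.01,0,0],[-0.04,0,0],[-0.05,0,0]]' --grip '[0.032,0.036,0.036,0.036,0.036]'

```text
time_s: 22.58
tool_pos: [521.8, 137.9, 161.2]
orientation: [[-0.002, -0.332, 0.943], [-0.0, 0.943, 0.332], [-1.0, 0.0, -0.002]]
ft_force: [1.7, 0.7, 0.4]
finger_gap: 0.419
```

Call:
drive_tool --rotation '[[0,0,0],[0,0,0],[0,0,0],[0,0,0]]' --delta_pos '[[-0.05,-0.03,0],[-0.02,-0.03,0],[0,0,0],[0,0,0]]' --grip '[0.036,0.036,0.036,0.036]'

```text
time_s: 23.08
tool_pos: [541.9, 81.8, 230.0]
orientation: [[-0.001, -0.332, 0.943], [0.0, 0.943, 0.332], [-1.0, 0.001, -0.001]]
ft_force: [0.8, -0.1, -0.1]
finger_gap: 0.423
```

```bash
python3 chk.py wrist16; python3 -c "
from workcell import *
import cv2
c=camera('side');cv2.imwrite('pics/side16.png',cv2.resize(c['pixels'][:,:,::-1],(768,576)))"
```

```text
23.075 [541.93  81.78 229.99] [ 0.8 -0.1 -0.1] 0.42289592821272237
119.92201369394988 286.4357765810406 [[-0.001, -0.332, 0.943], [0.0, 0.943, 0.332], [-1.0, 0.001, -0.001]]
```

View pics/wrist16.png

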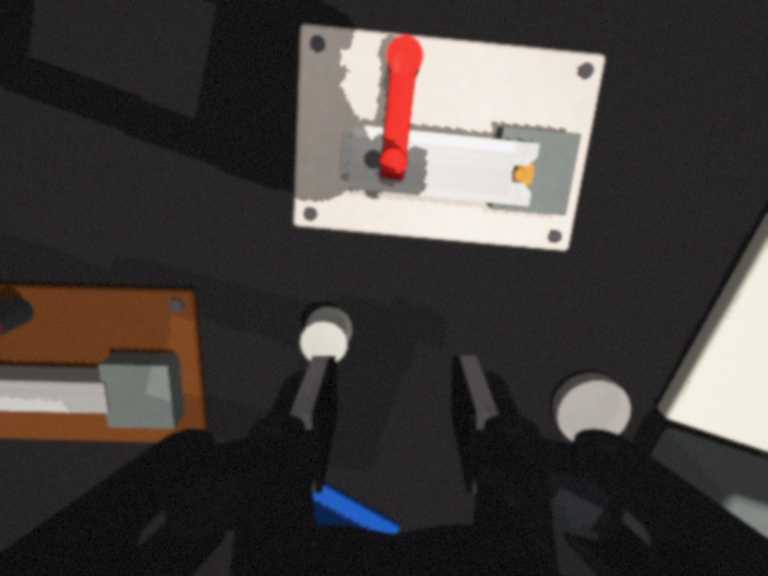

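View pics/side16.png

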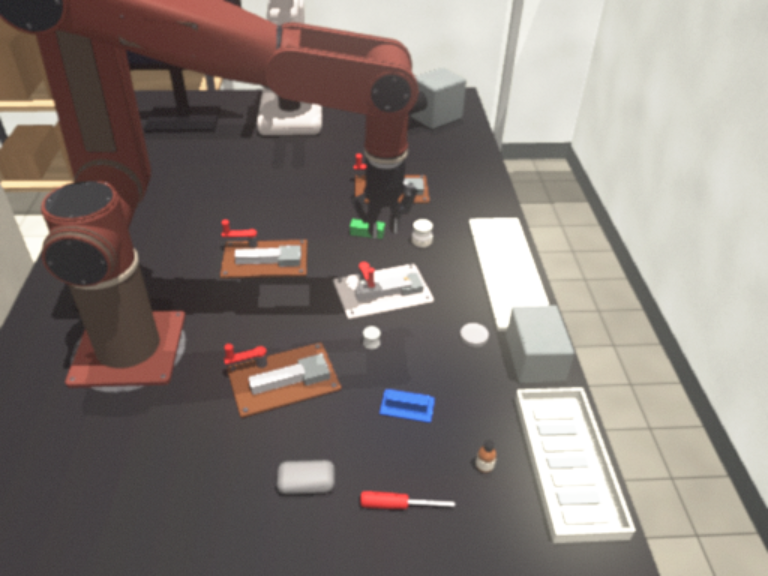

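```bash
python3 - <<'E'
from h import *
c=pickle.load(open("wrist16.pkl","rb"))
k=onplane(c,393/1.5-.3,159/1.5-.3,85);p=onplane(c,404/1.5-.3,55/1.5-.3,51)
d=(k-p)[:2];print(np.linalg.norm(d),np.radians(np.degrees(np.arctan2(d[1],d[0]))%360-194))
cv2.imwrite("pics/w16c.png",cv2.resize(c["pixels"][70:150,215:395,::-1],None,fx=4.4,fy=4.4,interpolation=cv2.INTER_CUBIC))
E
```

```text
58.780030539221066 1.5563516608491499
```

View pics/w16c.png

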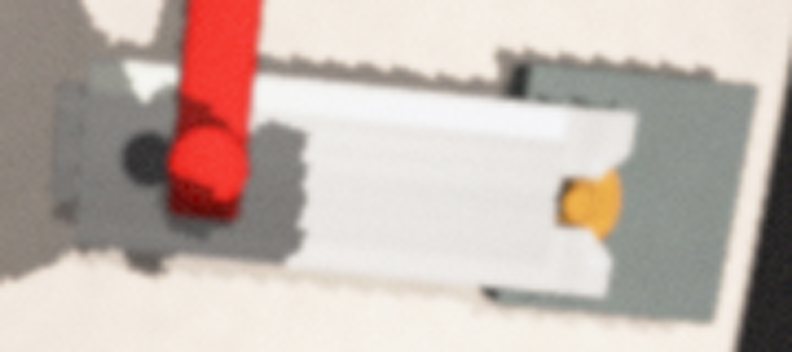

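```bash
python3 - <<'E'
from h import *
c=pickle.load(open("wrist16.pkl","rb"))
yw=np.radians(14); ex=np.array([np.cos(yw),np.sin(yw),0]);ey=np.array([-ex[1],ex[0],0])
f=lambda x,y:(215+x/4.4-.4,70+y/4.4-.4)
cv2.imwrite("pics/w16d.png",cv2.resize(c["pixels"][100:130,325:365,::-1],None,fx=16,fy=16,interpolation=cv2.INTER_CUBIC))
for n,q,z in(("pin",(581,204),44.5),("bot",(559,201),41),("tipL",(636,112),41),("tipR",(606,297),41),("dot",(147,160),41)):
    p=onplane(c,*f(*q),z);print(n,p.round(1),(p@ex).round(1),(p@ey).round(1))
E
```

```text
pin [601.6 156.3  44.5] 621.6 6.2
bot [597.7 155.4  41. ] 617.5 6.2
tipL [606.  178.4  41. ] 631.1 26.5
tipR [616.1 139.4  41. ] 631.5 -13.7
dot [508.6 133.3  41. ] 525.8 6.3
```

View pics/w16d.png

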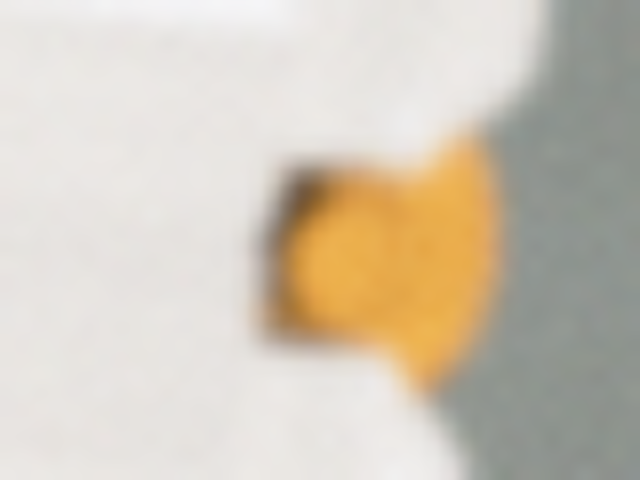

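Measured in this one view, the notch bottom is 4.1 mm behind the pin axis, where 4.0 mm is fully home. Sideways they agree within 0.1 mm, and the keeper reads 1.556 rad. I'm handing the job in.

```bash
python3 -c "
from workcell import *
print(close_job())"
```

```text
the job is handed in; nothing more can be done
None
```

I took the blade from the blue stand, laid it on the white holder's bed and slid it forward until the notch was home on the pin. I pressed it there and released it, then swung the red keeper across it. I handed the job in with the arm clear, at about 23 s of the 66 s allowed.

**Push on the pin:** the wrist read a steady total of about 12–13 N. Sliding friction on the bed took up to about 4–6 N of that, so I estimate 7–13 N on the pin. The pin force was not measured directly, so I can't confirm the 10 N target exactly. The blade bore on the bed with about 14 N at most.

**Last checks, from the wrist and side cameras:**
- **Notch:** its bottom was 4.1 mm behind the pin axis, where 4.0 mm is fully home, and it was within 0.1 mm sideways.
- **Blade:** in line with the bed to within about 0.01 rad. I did not measure its tilt again after release, but it looked flat.
- **Keeper:** at about 1.556 rad, close to square. In this view its knob measured 58.8 mm from the axis instead of the stated 60 mm, which is within camera error.
- **Bystanders:** they looked undisturbed in the side view, though I did not measure their positions.

No check failed. The hand-in gave no verdict.

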